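Check-weigh a consignment of bottles

ROBOT

A 7-joint arm with a two-finger parallel gripper is mounted at the origin on a cart in front of the work surface, level with it; the furniture and walls round the work are solid. World frame = base frame: x ahead of the robot, y to its left, z up, the work surface at z = 0. Lengths are in m, angles in degrees, forces in N, time in s.
With the tool pointing down it reaches from about 0.4 to 0.875 m from the base axis. Payload 6.5 kg.
Tool frame: the origin (TCP) lies midway between the tips of the shut fingers; the grasp point (between the pads) lies 19 mm behind it; z points along the fingers, y is the line along which they close (so a half turn about z gives the same grasp; the last joint's range is limited). The gripper opens to 88 mm and grips with 3 to 60 N. Pads are 18 mm wide; open, the fingers measure 123 mm over their backs; the gripper's body (75 mm by 187 mm) begins 45 mm behind the grasp point.
Start: joints at [-66.933, 30.733, -0.252, 88.115, 0.149, 61.152, -4.079], TCP at [0.294, 0.58, 0.239] pointing down, gripper open.
Joint ranges: [-154.64, 154.64], [-21.42, 123.67], [-72.66, 72.17], [13.99, 137.28], [-74.86, 254.86], [10.95, 109.41], [-158.01, 158.01]. Speed limits (degrees/s): [136.94, 136.94, 180, 180, 180, 180, 180].

INTERFACE

Orientations are given as [roll, pitch, yaw] about the fixed x, y, z axes, in that order (R = Rz(yaw) Ry(pitch) Rx(roll)).
In Python, from plant import arm gives the robot as it stands.
- The arm moves only by the tool step_arm, never from a script. Its argument "increments" is a list of rows, each an object of numbers: "x", "y", "z": the shift along the world's x, y, z in m; "yaw": the turn about the world's z in degrees. A call has exactly 10 rows; each row is the pose to reach, as a shift and turn from the pose commanded when the call began; what a row does not reach only later rows make up. A row lasts 1/8 s, in which the tool goes at most 62.5 mm and 10.7 degrees, less where a joint would pass 70% of its speed; a pose out of reach is approached as far as the arm can. A call with a gripper value outside its range is refused whole. "hand" is the opening, from -1 (shut) to 1 (fully open), set as the call begins (left out, the last holds). The fingers move at their own pace and stop on an object; "squeeze" is the grip in N (left out, the last holds). Time passes only in rows, so rows that repeat a pose let the fingers close, or fill a call up. It gives the time, the measured TCP pose, the force, the opening and the grip force at its end, in the units of the state.
- arm.observe(): the state, without advancing time (a new reading comes with each control period).
- arm.read_camera(name): name is "side" or "top"; returns a dict with "frame" (420x560x3 uint8, red, green, blue), "range_z" (420x560 float32, m along the optical axis (not along the pixel's ray), 0 where there is no reading), "camera_matrix" (3x3 intrinsics, pixels), "world_from_camera" (4x4, takes a point from camera to world coordinates). Camera axes: x right, y down, z forward; pixel columns grow to the right and rows downward; lengths in m; the calibration is good to about 2 mm. A picture is of the moment at which its call begins.
- arm.job_done(): hands the job in; it is judged then, once.
Trained networks look in a picture, given as the dict that the camera call returned (one of the last four; its "shot" number tells which), for a name from the list of things; names that differ only in an ending like _2 or _b are one class to them, and where a whole thing is asked for, a point or a joint stands for the part that bears it (a point fixed in the world has none). Each returns a list of dicts, best first, with "score" (0 to 1); they miss things now and then, are a little off and sometimes report something else, mostly with a low value. They report only what shows in the picture. A call takes as long as a camera call.
- arm.search_frame(target, picture): "at" ([x, y, z] in m, in the coordinates of the camera as it stood for that picture, good to about 4 mm: the middle of the surface that is visible of it).
- arm.silhouettes(target, picture): "pixels" (420x560 bool, what is visible of it).
- arm.tip_of(target, picture): "at" ([x, y, z] in m, in the coordinates of the camera as it stood for that picture, good to about 4 mm: a listed point, or the origin of a listed thing).
The state is a dict: "t": time; "joints": joint angles; "qvel": joint speeds; "tau": joint torques, N m; "ee_pos": TCP position; "tcp_rot": TCP orientation; "force": force on the tool from outside, world axes, zero at the start; "moment": the same for the moment, N m; "finger_gap": finger opening in m; "finger_force": force on a finger pad.
Only numpy, scipy, OpenCV 4.12 (cv2) and the standard library are available. Lean on these libraries where they do the work, as an engineer would, in place of code of your own. Each camera call takes 0.05 s, during which the arm holds its last target. There are 200 camera calls.

TASK

Weigh the bottles that came in the transport pot: turn the pot's bayonet cover a quarter turn anticlockwise to unlock it, lift it off and stand it right way up on the bench beside the pot. Move every bottle from the pot into the steel pail, then swing the pail's bail upright while the pail stands on the bench, and hang the pail by its bail on the two-pronged hook of the hanging balance, so that it hangs free and still with all the bottles in it. Do not tip the pail, and leave the other things on the bench where they are.

Things in the scene. Friction and masses are not known exactly. Their poses are not given: they have to be found in the camera images.
- pot: round aluminium transport pot, fixed to the bench: flange 196 mm diameter, 16 mm high; above it a neck of 156 mm diameter up to a flat deck 38 mm above the bench, on which the bottles stand inside a 4 mm lip (rim at 42 mm). Two outward bayonet lugs, each 60 degrees long, on the neck at its own +x and -x. Origin: centre of its underside.
- cover: grey bell-shaped bayonet cover, 191 mm diameter, 99 mm high, open below, 0.25 kg. Origin: centre of its lower edge, z up; the edge starts on the pot's flange, 16 mm above the bench. Two inward lugs at its +x and -x, under the pot's lugs while its x is within 60 degrees of the pot's x (start: within 6): locked. Play: 2.5 mm up, 3 mm sideways. Turn it 65 to 90 degrees anticlockwise seen from above, then lift.
- cover_handle (a point): middle of the grip zone of the cover's black bar handle, 121 mm above the cover's lower edge. The bar is 80 mm long (along the cover's x), 16 mm wide (along its y) and stands 34 mm above the cover's top. Stops end the cover's turn at 93 degrees anticlockwise and 19 clockwise of the pot's x. The bottles stand 90 mm up inside the cover: lift it 100 mm before moving sideways.
- bottle_0: small reagent bottle with white screw cap, 34 mm diameter, 68 mm high; the straight body (the part to grip) ends 40 mm above its base, above that it narrows to the cap. Origin: centre of its underside, z up. It starts standing on the pot's deck under the cover; some of the four may be absent.
- bottle_1: small reagent bottle with white screw cap, 34 mm diameter, 68 mm high; the straight body (the part to grip) ends 40 mm above its base, above that it narrows to the cap. Origin: centre of its underside, z up. It starts standing on the pot's deck under the cover; some of the four may be absent.
- bottle_2: small reagent bottle with white screw cap, 34 mm diameter, 68 mm high; the straight body (the part to grip) ends 40 mm above its base, above that it narrows to the cap. Origin: centre of its underside, z up. It starts standing on the pot's deck under the cover; some of the four may be absent.
- bottle_3: small reagent bottle with white screw cap, 34 mm diameter, 68 mm high; the straight body (the part to grip) ends 40 mm above its base, above that it narrows to the cap. Origin: centre of its underside, z up. It starts standing on the pot's deck under the cover; some of the four may be absent.
- pail: round steel pail, 0.5 kg, loose: outside 140 mm diameter at the foot and 153 mm at the rim, 62 mm high, inside 134 mm diameter at the floor, walls 3 mm, floor 4 mm thick. Origin: centre of its underside, z up. The bail's pivots are at its own y = +-82 mm, 54 mm above its underside.
- bail (a joint): angle of the pail's wire bail, rad: 0 = flat towards the pail's own -x (start), 1.57 upright, 3.14 flat towards +x; it falls when let go. 7 mm wire; the top bar, parallel to the pail's y, is 120 mm from the pivot axis and straight over +-42 mm, with a black grip sleeve (44 mm long, 14 mm thick) in its middle. Flat, the bar lies 43 mm outside the rim, 54 mm above the bench.
- bail_grip (a point): middle of the bail's grip sleeve, on the axis of the top bar; its axes turn with the bail: y along the bar.
- balance: hanging balance, fixed: white foot plate 150 mm wide, 16 mm high, reaching 130 mm in front of the column's axis, and a column 50 x 70 mm, 276 mm high. Origin: bottom centre of the column; the hook reaches out along its own -x.
- hook_seat (a point): the bar's middle when hung: midway between the prongs' V-notch seats (28 mm wide), 125 mm in front of the column's axis, 246 mm up unloaded. Axes as the balance. Prongs along x, 34 mm to either side in y, 8 mm thick (gripper fits between, bail's legs outside); upturned tips 20 mm in front (-x), 24 mm higher; almost level behind. Bring the bar (along y) from in front over the tips, then down.
- load_hook (a joint): how far the sprung hook has sunk under its load, in m: 0 unloaded, about 0.012 to 0.022 with the loaded pail (400 N/m).
- tape: bystander: roll of yellow tape, 62 mm diameter, 18 mm high
- timer: bystander: bench timer, 60 x 68 x 18 mm
- plate: bystander: deep-well plate, 86 x 128 x 42 mm
- bottle_red_cap: bystander: reagent bottle with red cap, 48 mm diameter, 89 mm high
- bottle_blue_cap: bystander: reagent bottle with blue cap, 56 mm diameter, 103 mm high
- chill: bystander: aluminium chill block, 72 x 110 x 26 mm

How it is judged:
By the outcome, as a careful person would: the job done as asked, in the order asked, and still so for the second after the job is handed in, with the robot touching nothing.
Of bottle_0, bottle_1, bottle_2, bottle_3 only 2 to 4 are there at a start; the rules pass over those that are not, and their reading is None.
At some moment in a run one of pail may be knocked a few centimetres aside while the robot is not near it.
It also fails if it takes over 210 s, if anything falls off the work surface, if the arm or the gripper's body presses on something with over 40 N, if the wrist force passes 120 N, or if a joint passes its speed limit or range.

## Working session

There is one attempt and no reset: what is moved stays moved. The work goes in short steps, Python scripts to look and compute and a tool call to move; the robot and the scene stay as the last step left them, time stands still between calls to the robot, and variables do not carry over. Pictures are saved under pics/ and viewed, at most 14 in all, crops included, and the job is handed in when it is done.

Besides the shell and the picture viewer there is one more tool, called after "Call:" by a JSON object that holds its "op" and its "data", one argument or row to a line. step_arm: Moves the arm, as the interface text tells. Its arguments: {"type":"object","properties":{"increments":{"type":"array"},"hand":{"type":"number"},"squeeze":{"type":"number"}},"required":["increments"]}

```bash
mkdir -p pics
cat > h.py <<'E'
import numpy as np, cv2
from plant import arm
def world(pic,p):
    T=np.array(pic["world_from_camera"]); return T[:3,:3]@np.array(p)+T[:3,3]
def cloud(pic):
    K=np.array(pic["camera_matrix"]);z=pic["range_z"];v,u=np.indices(z.shape)
    P=np.stack([(u-K[0,2])*z/K[0,0],(v-K[1,2])*z/K[1,1],z],-1)
    T=np.array(pic["world_from_camera"]);W=P@T[:3,:3].T+T[:3,3];W[z==0]=np.nan;return W
def save(pic,n): cv2.imwrite("pics/%s.png"%n,cv2.cvtColor(pic["frame"],cv2.COLOR_RGB2BGR))
def tips(pic,names,f=arm.tip_of):
    for n in names:
        for d in f(n,pic)[:2]: print(n,round(d["score"],2),world(pic,d["at"]).round(4))
E
python3 - <<'E'
from h import *
a=arm.read_camera("side");b=arm.read_camera("top")
cv2.imwrite("pics/s1.png",cv2.cvtColor(a["frame"],cv2.COLOR_RGB2BGR));save(b,"t1")
N=["pot","cover","cover_handle","pail","bail_grip","balance","hook_seat"]
print("side");tips(a,N);print("top");tips(b,N)
print("cams",np.array(a["world_from_camera"])[:3,3],np.array(b["world_from_camera"])[:3,3])
s=arm.observe();print(s["t"],s["ee_pos"],s["tcp_rot"])
E
```

```text
side
pot 0.61 [ 4.497e-01  2.557e-01 -3.000e-04]
cover 0.76 [0.4469 0.2564 0.0186]
cover_handle 0.58 [0.4529 0.2544 0.1349]
pail 0.72 [ 0.5132 -0.2306  0.0026]
bail_grip 0.7 [ 0.4223 -0.3169  0.0513]
bail_grip 0.55 [ 0.6995 -0.0042  0.0011]
balance 0.62 [ 6.99e-01 -4.40e-03 -1.00e-04]
hook_seat 0.75 [ 0.5723 -0.0031  0.2464]
top
cover 0.69 [0.4501 0.2548 0.0156]
cover 0.53 [ 0.3282  0.459  -0.0014]
cover_handle 0.97 [0.4511 0.2528 0.1423]
cover_handle 0.42 [ 0.468  -0.4704  0.003 ]
pail 0.84 [ 0.5078 -0.2398 -0.001 ]
pail 0.34 [ 0.6853 -0.1655  0.0023]
bail_grip 0.73 [0.4531 0.2549 0.0164]
bail_grip 0.68 [ 0.4203 -0.3192  0.0521]
balance 0.75 [ 0.6904 -0.0088 -0.0013]
hook_seat 0.73 [ 0.5105 -0.238   0.0036]
hook_seat 0.53 [ 0.5721 -0.0077  0.2438]
cams [-0.06673634 -0.99358916  0.62203441] [ 0.16247105 -0.01348981  1.75694422]
0.8 [0.29368594 0.57987393 0.23871348] [1.79997054e+02 2.10313606e-03 1.53143383e+02]
```

View pics/t1.png

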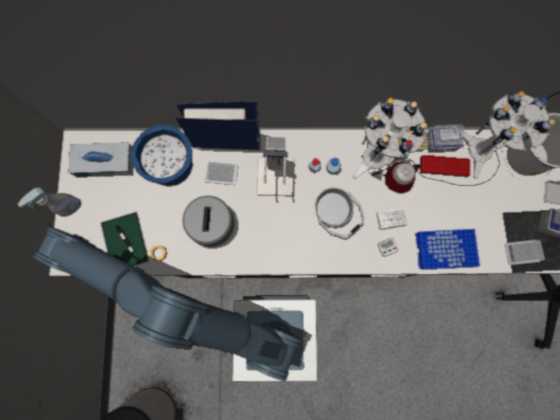

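View pics/s1.png

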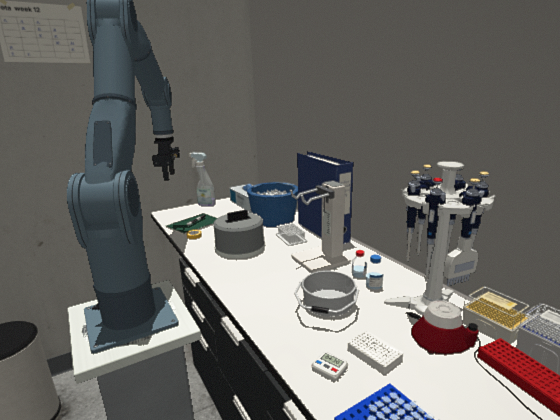

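```bash
cat >> h.py <<'E'
def bar(W,c,r,z0,z1):
    m=(np.hypot(W[...,0]-c[0],W[...,1]-c[1])<r)&(W[...,2]>z0)&(W[...,2]<z1)
    p=W[m];r=cv2.minAreaRect(p[:,:2].astype(np.float32));print("n",len(p),"med",np.median(p,0).round(4))
    c=p[:,:2].mean(0);w,V=np.linalg.eigh(np.cov((p[:,:2]-c).T));print("mean",c.round(4),"long axis deg",np.degrees(np.arctan2(V[1,1],V[0,1])).round(1),"rect",np.round(r[0],4),np.round(r[1],4))
E
python3 - <<'E'
from h import *
b=arm.read_camera("top");W=cloud(b)
print("handle");bar(W,(.451,.254),.06,.135,.165)
print("prongs");bar(W,(.572,-.006),.07,.225,.29)
print("column");bar(W,(.695,-.006),.07,.262,.29)
for n in ["tape","timer","plate","bottle_red_cap","bottle_blue_cap","chill"]: tips(b,[n])
E
```

```text
handle
n 102 med [0.4483 0.2524 0.1486]
mean [0.4485 0.2529] long axis deg 177.1 rect [0.4493 0.2536] [0.0168 0.0786]
prongs
n 93 med [0.5902 0.0259 0.2533]
mean [ 0.591  -0.0053] long axis deg 91.0 rect [ 0.5896 -0.0047] [0.0747 0.0868]
column
n 380 med [ 0.6812 -0.0097  0.2732]
mean [ 0.6824 -0.0083] long axis deg 83.5 rect [ 0.6828 -0.0068] [0.0706 0.0825]
tape 0.57 [0.3325 0.4584 0.0013]
tape 0.18 [ 0.4211 -0.3197  0.0551]
timer 0.71 [ 5.112e-01 -2.375e-01  3.000e-04]
timer 0.49 [ 0.3503 -0.4512  0.003 ]
plate 0.63 [ 0.6586  0.2246 -0.0009]
plate 0.26 [3.300e-01 4.593e-01 1.000e-04]
bottle_red_cap 0.46 [ 0.691  -0.1642 -0.0011]
bottle_blue_cap 0.6 [ 0.6797 -0.2421  0.0036]
chill 0.84 [ 0.4641 -0.4734  0.0037]
chill 0.32 [ 0.508  -0.2381 -0.0025]
```

The top view shows the cover at (207,220) with its handle nearly along world x. The pail is at (335,208) with its bail towards the lower right (357,228), and the hook points at the robot near (275,175). Next I'll find free space for the cover.

Run:
```python
from h import *
b=arm.read_camera("top");W=cloud(b)
P=W[(W[...,2]>.012)&(W[...,2]<.2)];A=W[np.isfinite(W[...,0])];
pot=np.array([.449,.2535])
out=[]
for x in np.arange(.36,.75,.01):
  for y in np.arange(-.35,.62,.01):
    if not .41<np.hypot(x,y)<.8: continue
    d=np.hypot(P[:,0]-x,P[:,1]-y).min(); g=min(np.hypot(x-pot[0],y-pot[1])-.194,d-.0955)
    if g>.005: out.append((round(g,3),round(x,2),round(y,2)))
out.sort(reverse=True);print(len(out))
for o in out[:8]:print(o)
print([o for o in out if o[2]>.3][:8])
F=A[(abs(A[:,2])<.01)&(A[:,1]>-.3)&(A[:,1]<.5)];print("bench x",np.percentile(F[:,0],[.5,99.5]))
# pail rim
m=(np.hypot(W[...,0]-.51,W[...,1]+.237)<.1)&(W[...,2]>.055)&(W[...,2]<.075)
r=W[m][:,:2].astype(np.float32);print(len(r),cv2.minEnclosingCircle(r),cv2.fitEllipse(r))
```

```text
0
[]
bench x [-0.14527046  0.85448517]
195 ((0.4967023730278015, -0.24689148366451263), 0.09057802706956863) ((0.5062387585639954, -0.23844090104103088), (0.14713481068611145, 0.15971937775611877), 41.4417724609375)
```

Call:
{"op": "step_arm", "data": {
  "increments": [
    {"x": 0.03,"y": -0.05,"yaw": 6},
    {"x": 0.06,"y": -0.1,"yaw": 12},
    {"x": 0.09,"y": -0.16,"yaw": 18},
    {"x": 0.12,"y": -0.22,"yaw": 24},
    {"x": 0.14,"y": -0.27,"yaw": 24},
    {"x": 0.156,"y": -0.31,"yaw": 24},
    {"x": 0.156,"y": -0.327,"yaw": 24},
    {"x": 0.156,"y": -0.327,"yaw": 24},
    {"x": 0.156,"y": -0.327,"yaw": 24},
    {"x": 0.156,"y": -0.327,"yaw": 24}
  ],
  "hand": 1,
  "squeeze": 30
}}

```text
validation failed for argument at $.in...
```

Call:
{"op": "step_arm", "data": {
  "increments": [
    {"x": 0.03,"y": -0.05,"z": 0,"yaw": 6},
    {"x": 0.06,"y": -0.1,"z": 0,"yaw": 12},
    {"x": 0.09,"y": -0.16,"z": 0,"yaw": 18},
    {"x": 0.12,"y": -0.22,"z": 0,"yaw": 24},
    {"x": 0.14,"y": -0.27,"z": 0,"yaw": 24},
    {"x": 0.156,"y": -0.31,"z": 0,"yaw": 24},
    {"x": 0.156,"y": -0.327,"z": 0,"yaw": 24},
    {"x": 0.156,"y": -0.327,"z": 0,"yaw": 24},
    {"x": 0.156,"y": -0.327,"z": 0,"yaw": 24},
    {"x": 0.156,"y": -0.327,"z": 0,"yaw": 24}
  ],
  "hand": 1,
  "squeeze": 30
}}

```text
t: 2.45
ee_pos: [0.449, 0.2547, 0.2387]
tcp_rot: [180.0, -0.0, 177.3]
force: [0.3, 0.8, 0.2]
finger_gap: 0.0881
finger_force: 0.0
```

Run:
```python
from h import *
b=arm.read_camera("top");W=cloud(b)
P=W[(W[...,2]>.02)&(W[...,2]<.2)]
P=P[np.hypot(P[:,0]-.449,P[:,1]-.2535)>.105]
G=W[abs(W[...,2])<.012]
for y in np.arange(0.0,.2,.1): 
  g=G[(abs(G[:,1]-y)<.02)]; print("edge",y,g[:,0].min() if len(g) else None)
out=[]
for x in np.arange(.34,.75,.01):
  for y in np.arange(-.35,.62,.01):
    if not .38<np.hypot(x,y)<.8: continue
    d=np.hypot(P[:,0]-x,P[:,1]-y).min(); g=min(np.hypot(x-.449,y-.2535)-.194,d-.0955)
    out.append((round(g,3),round(x,2),round(y,2)))
out.sort(reverse=True)
print(out[:12]);print([o for o in out if o[2]>.3][:8])
for c in [(.39,.05),(.48,.46)]:
  d=np.hypot(P[:,0]-c[0],P[:,1]-c[1]);i=d.argsort()[:60:10];print(c,P[i].round(3).tolist())
s=arm.observe();print(s["t"],s["ee_pos"],s["tcp_rot"],s["joints"])
```

```text
edge 0.0 -0.14843392303335506
edge 0.1 -0.1527740038790124
[(np.float64(0.078), np.float64(0.38), np.float64(-0.01)), (np.float64(0.076), np.float64(0.39), np.float64(-0.01)), (np.float64(0.076), np.float64(0.38), np.float64(-0.02)), (np.float64(0.072), np.float64(0.39), np.float64(-0.02)), (np.float64(0.069), np.float64(0.38), np.float64(0.0)), (np.float64(0.068), np.float64(0.4), np.float64(-0.01)), (np.float64(0.067), np.float64(0.4), np.float64(-0.02)), (np.float64(0.067), np.float64(0.38), np.float64(-0.03)), (np.float64(0.066), np.float64(0.39), np.float64(0.0)), (np.float64(0.064), np.float64(0.4), np.float64(0.0)), (np.float64(0.063), np.float64(0.39), np.float64(-0.03)), (np.float64(0.059), np.float64(0.41), np.float64(0.0))]
[(np.float64(0.021), np.float64(0.47), np.float64(0.49)), (np.float64(0.019), np.float64(0.47), np.float64(0.48)), (np.float64(0.018), np.float64(0.47), np.float64(0.47)), (np.float64(0.016), np.float64(0.48), np.float64(0.49)), (np.float64(0.015), np.float64(0.48), np.float64(0.5)), (np.float64(0.014), np.float64(0.47), np.float64(0.46)), (np.float64(0.013), np.float64(0.48), np.float64(0.48)), (np.float64(0.013), np.float64(0.47), np.float64(0.5))]
(0.39, 0.05) [[0.563, 0.028, 0.022], [0.575, 0.056, 0.021], [0.574, -0.009, 0.026], [0.562, -0.049, 0.023], [0.588, -0.021, 0.021], [0.6, 0.008, 0.022]]
(0.48, 0.46) [[0.582, 0.436, 0.146], [0.587, 0.449, 0.155], [0.589, 0.443, 0.15], [0.592, 0.462, 0.153], [0.593, 0.448, 0.147], [0.596, 0.462, 0.153]]
2.5 [0.44910717 0.25436088 0.23862029] [ 1.79978813e+02 -1.45201396e-02  1.77282907e+02] [-34.0694289   17.71554738  -0.52974475 108.29107852   0.16755444
  53.99291597  52.61035041]
```

Call:
{"op": "step_arm", "data": {
  "increments": [
    {"x": 0,"y": -0.001,"z": -0.04,"yaw": 0},
    {"x": 0,"y": -0.001,"z": -0.08,"yaw": 0},
    {"x": 0,"y": -0.001,"z": -0.1,"yaw": 0},
    {"x": 0,"y": -0.001,"z": -0.11,"yaw": 0},
    {"x": 0,"y": -0.001,"z": -0.117,"yaw": 0},
    {"x": 0,"y": -0.001,"z": -0.117,"yaw": 0},
    {"x": 0,"y": -0.001,"z": -0.117,"yaw": 0},
    {"x": 0,"y": -0.001,"z": -0.117,"yaw": 0},
    {"x": 0,"y": -0.001,"z": -0.117,"yaw": 0},
    {"x": 0,"y": -0.001,"z": -0.117,"yaw": 0}
  ]
}}

```text
t: 3.75
ee_pos: [0.4497, 0.2519, 0.1219]
tcp_rot: [180.0, 0.0, 177.1]
force: [0.4, 0.1, 0.0]
finger_gap: 0.0883
finger_force: 0.0
```

Call:
{"op": "step_arm", "data": {
  "increments": [
    {"x": 0,"y": 0,"z": 0,"yaw": 0},
    {"x": 0,"y": 0,"z": 0,"yaw": 0},
    {"x": 0,"y": 0,"z": 0,"yaw": 0},
    {"x": 0,"y": 0,"z": 0,"yaw": 0},
    {"x": 0,"y": 0,"z": 0,"yaw": 0},
    {"x": 0,"y": 0,"z": 0,"yaw": 0},
    {"x": 0,"y": 0,"z": 0.001,"yaw": 0},
    {"x": 0,"y": 0,"z": 0.001,"yaw": 2},
    {"x": 0,"y": 0,"z": 0.001,"yaw": 4},
    {"x": 0,"y": 0,"z": 0.001,"yaw": 6}
  ],
  "hand": -1,
  "squeeze": 40
}}

```text
t: 5.0
ee_pos: [0.4499, 0.2518, 0.1229]
tcp_rot: [180.0, 0.0, -176.7]
force: [0.3, 0.4, 1.4]
finger_gap: 0.0156
finger_force: 39.9
```

Gripped (15.6 mm gap); keep turning to about 80° in total.

Call:
{"op": "step_arm", "data": {
  "increments": [
    {"x": 0,"y": 0,"z": 0,"yaw": 9},
    {"x": 0,"y": 0,"z": 0,"yaw": 18},
    {"x": 0,"y": 0,"z": 0,"yaw": 27},
    {"x": 0,"y": 0,"z": 0,"yaw": 36},
    {"x": 0,"y": 0,"z": 0,"yaw": 45},
    {"x": 0,"y": 0,"z": 0,"yaw": 54},
    {"x": 0,"y": 0,"z": 0,"yaw": 63},
    {"x": 0,"y": 0,"z": 0,"yaw": 70},
    {"x": 0,"y": 0,"z": 0,"yaw": 73},
    {"x": 0,"y": 0,"z": 0,"yaw": 73}
  ]
}}

```text
t: 6.25
ee_pos: [0.45, 0.2517, 0.1229]
tcp_rot: [-180.0, 0.0, -103.8]
force: [0.3, -0.4, 2.4]
finger_gap: 0.0156
finger_force: 39.9
```

Call:
{"op": "step_arm", "data": {
  "increments": [
    {"x": 0,"y": 0,"z": 0.002,"yaw": 0},
    {"x": 0,"y": 0,"z": 0.004,"yaw": 0},
    {"x": 0,"y": 0,"z": 0.006,"yaw": 0},
    {"x": 0,"y": 0,"z": 0.008,"yaw": 0},
    {"x": 0,"y": 0,"z": 0.01,"yaw": 0},
    {"x": 0,"y": 0,"z": 0.012,"yaw": 0},
    {"x": 0,"y": 0,"z": 0.014,"yaw": 0},
    {"x": 0,"y": 0,"z": 0.016,"yaw": 0},
    {"x": 0,"y": 0,"z": 0.018,"yaw": 0},
    {"x": 0,"y": 0,"z": 0.02,"yaw": 0}
  ]
}}

```text
t: 7.5
ee_pos: [0.4496, 0.2519, 0.1428]
tcp_rot: [180.0, -0.0, -103.9]
force: [-0.3, 0.7, -2.5]
finger_gap: 0.0156
finger_force: 39.9
```

Call:
{"op": "step_arm", "data": {
  "increments": [
    {"x": 0,"y": 0,"z": 0.02,"yaw": 0},
    {"x": 0,"y": 0,"z": 0.05,"yaw": 0},
    {"x": 0,"y": 0,"z": 0.08,"yaw": 0},
    {"x": 0,"y": 0,"z": 0.1,"yaw": 0},
    {"x": 0,"y": 0,"z": 0.108,"yaw": 0},
    {"x": -0.005,"y": -0.02,"z": 0.11,"yaw": -8},
    {"x": -0.015,"y": -0.05,"z": 0.11,"yaw": -16},
    {"x": -0.025,"y": -0.08,"z": 0.11,"yaw": -24},
    {"x": -0.035,"y": -0.11,"z": 0.11,"yaw": -32},
    {"x": -0.045,"y": -0.14,"z": 0.11,"yaw": -40}
  ]
}}

```text
t: 8.75
ee_pos: [0.4038, 0.1108, 0.2521]
tcp_rot: [180.0, -0.1, -144.1]
force: [-0.7, -0.6, -2.6]
finger_gap: 0.0156
finger_force: 39.9
```

Call:
{"op": "step_arm", "data": {
  "increments": [
    {"x": -0.01,"y": -0.03,"z": 0,"yaw": -8},
    {"x": -0.015,"y": -0.055,"z": 0,"yaw": -16},
    {"x": -0.015,"y": -0.062,"z": 0,"yaw": -24},
    {"x": -0.015,"y": -0.062,"z": -0.01,"yaw": -32},
    {"x": -0.015,"y": -0.062,"z": -0.03,"yaw": -34},
    {"x": -0.015,"y": -0.062,"z": -0.055,"yaw": -34},
    {"x": -0.015,"y": -0.062,"z": -0.08,"yaw": -34},
    {"x": -0.015,"y": -0.062,"z": -0.1,"yaw": -34},
    {"x": -0.015,"y": -0.062,"z": -0.11,"yaw": -34},
    {"x": -0.015,"y": -0.062,"z": -0.115,"yaw": -34}
  ]
}}

```text
t: 10.0
ee_pos: [0.3895, 0.0499, 0.1373]
tcp_rot: [-180.0, -0.0, -177.9]
force: [0.3, 0.6, -1.5]
finger_gap: 0.0159
finger_force: 39.9
```

Call:
{"op": "step_arm", "data": {
  "increments": [
    {"x": 0,"y": 0,"z": -0.01,"yaw": 0},
    {"x": 0,"y": 0,"z": -0.018,"yaw": 0},
    {"x": 0,"y": 0,"z": -0.023,"yaw": 0},
    {"x": 0,"y": 0,"z": -0.026,"yaw": 0},
    {"x": 0,"y": 0,"z": -0.028,"yaw": 0},
    {"x": 0,"y": 0,"z": -0.029,"yaw": 0},
    {"x": 0,"y": 0,"z": -0.03,"yaw": 0},
    {"x": 0,"y": 0,"z": -0.031,"yaw": 0},
    {"x": 0,"y": 0,"z": -0.031,"yaw": 0},
    {"x": 0,"y": 0,"z": -0.031,"yaw": 0}
  ]
}}

```text
t: 11.25
ee_pos: [0.3897, 0.0499, 0.1068]
tcp_rot: [180.0, 0.0, -177.9]
force: [-0.4, -0.2, 0.1]
finger_gap: 0.0158
finger_force: 39.9
```

Run:
```python
from h import *
b=arm.read_camera("top");a=arm.read_camera("side");cv2.imwrite("pics/t2.png",cv2.resize(cv2.cvtColor(b["frame"],cv2.COLOR_RGB2BGR)[110:290,130:400],None,fx=2.9,fy=2.9,interpolation=2))
tips(b,["bottle_0","bottle_0"]);W=cloud(b)
for p,nm in((b,"top"),(a,"side")):
  for d in arm.tip_of("bottle_0",p): print(nm,round(d["score"],2),world(p,d["at"]).round(4))
m=(np.hypot(W[...,0]-.449,W[...,1]-.2535)<.075)&(W[...,2]>.09)&(W[...,2]<.125)
n,l,s,c=cv2.connectedComponentsWithStats(m.astype(np.uint8))
for i in range(1,n): print(s[i,4],np.median(W[l==i],0).round(4), ((W[l==i].max(0)+W[l==i].min(0))/2).round(4))
```

```text
bottle_0 0.59 [0.4811 0.2844 0.0357]
bottle_0 0.59 [0.4799 0.2186 0.0402]
bottle_0 0.59 [0.4811 0.2844 0.0357]
bottle_0 0.59 [0.4799 0.2186 0.0402]
top 0.59 [0.4811 0.2844 0.0357]
top 0.59 [0.4799 0.2186 0.0402]
top 0.47 [0.4233 0.29   0.0378]
top 0.39 [0.4165 0.2285 0.0394]
top 0.19 [ 0.4193 -0.3227  0.0517]
side 0.4 [0.4304 0.2934 0.0402]
26 [0.4805 0.2777 0.1057] [0.4813 0.2788 0.1034]
27 [0.4772 0.2203 0.1054] [0.4782 0.2205 0.1031]
1 [0.4722 0.207  0.0922] [0.4722 0.207  0.0922]
25 [0.4234 0.2904 0.1018] [0.4252 0.2909 0.105 ]
25 [0.4181 0.2269 0.1052] [0.4183 0.2264 0.1012]
1 [0.4027 0.221  0.0902] [0.4027 0.221  0.0902]
```

View pics/t2.png

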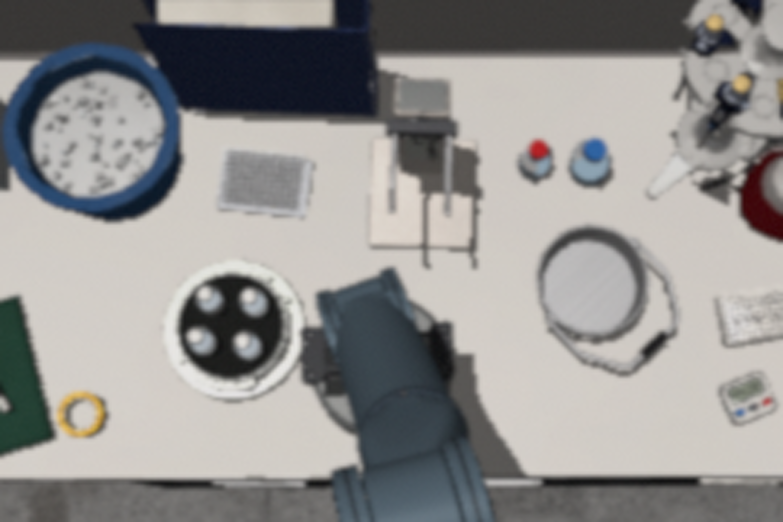

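Call:
{"op": "step_arm", "data": {
  "increments": [
    {"x": 0,"y": 0,"z": 0,"yaw": 0},
    {"x": 0,"y": 0,"z": 0,"yaw": 0},
    {"x": 0,"y": 0,"z": 0,"yaw": 0},
    {"x": 0,"y": 0,"z": 0,"yaw": 0},
    {"x": 0,"y": 0,"z": 0.01,"yaw": 0},
    {"x": 0,"y": 0,"z": 0.03,"yaw": 0},
    {"x": 0,"y": 0,"z": 0.06,"yaw": 0},
    {"x": 0,"y": 0.01,"z": 0.09,"yaw": -8},
    {"x": 0.01,"y": 0.04,"z": 0.09,"yaw": -16},
    {"x": 0.03,"y": 0.08,"z": 0.09,"yaw": -24}
  ],
  "hand": 0.1
}}

```text
t: 12.8
ee_pos: [0.42, 0.13, 0.198]
tcp_rot: [180.0, 0.1, 157.8]
force: [0.7, -0.7, 0.6]
finger_gap: 0.0485
finger_force: 0.0
```

Four bottles stand in the pot, at crop positions (208,298), (252,302), (202,340) and (247,345). The cover stands upright next to it. First bottle: the far right one.

Call:
{"op": "step_arm", "data": {
  "increments": [
    {"x": 0.03,"y": 0.04,"z": -0.02,"yaw": -8},
    {"x": 0.055,"y": 0.08,"z": -0.04,"yaw": -16},
    {"x": 0.059,"y": 0.0895,"z": -0.05,"yaw": -24},
    {"x": 0.059,"y": 0.0895,"z": -0.06,"yaw": -28},
    {"x": 0.059,"y": 0.0895,"z": -0.075,"yaw": -28},
    {"x": 0.059,"y": 0.0895,"z": -0.1,"yaw": -28},
    {"x": 0.059,"y": 0.0895,"z": -0.125,"yaw": -28},
    {"x": 0.059,"y": 0.0895,"z": -0.145,"yaw": -28},
    {"x": 0.059,"y": 0.0895,"z": -0.152,"yaw": -28},
    {"x": 0.059,"y": 0.0895,"z": -0.152,"yaw": -28}
  ]
}}

```text
t: 14.05
ee_pos: [0.4786, 0.2192, 0.0447]
tcp_rot: [-180.0, -0.0, 130.2]
force: [-0.0, -0.6, -0.0]
finger_gap: 0.0489
finger_force: 0.0
```

Call:
{"op": "step_arm", "data": {
  "increments": [
    {"x": 0,"y": 0,"z": 0,"yaw": 0},
    {"x": 0,"y": 0,"z": 0,"yaw": 0},
    {"x": 0,"y": 0,"z": 0,"yaw": 0},
    {"x": 0,"y": 0,"z": 0,"yaw": 0},
    {"x": 0,"y": 0,"z": 0,"yaw": 0},
    {"x": 0,"y": 0,"z": 0.02,"yaw": 0},
    {"x": 0,"y": 0,"z": 0.05,"yaw": 0},
    {"x": 0,"y": 0,"z": 0.09,"yaw": 0},
    {"x": 0,"y": 0,"z": 0.13,"yaw": 0},
    {"x": 0,"y": -0.03,"z": 0.15,"yaw": 0}
  ],
  "hand": -1,
  "squeeze": 15
}}

```text
t: 15.3
ee_pos: [0.4792, 0.1916, 0.1969]
tcp_rot: [179.8, -0.0, 130.4]
force: [0.4, -0.9, -1.1]
finger_gap: 0.0334
finger_force: 15.0
```

Call:
{"op": "step_arm", "data": {
  "increments": [
    {"x": -0.02,"y": -0.06,"z": 0,"yaw": 0},
    {"x": -0.05,"y": -0.11,"z": 0,"yaw": 0},
    {"x": -0.06,"y": -0.16,"z": 0,"yaw": 0},
    {"x": -0.06,"y": -0.21,"z": 0,"yaw": 0},
    {"x": -0.06,"y": -0.26,"z": 0,"yaw": 0},
    {"x": -0.05,"y": -0.31,"z": 0,"yaw": 0},
    {"x": -0.03,"y": -0.36,"z": 0,"yaw": 0},
    {"x": -0.01,"y": -0.38,"z": 0,"yaw": 0},
    {"x": -0.01,"y": -0.38,"z": 0,"yaw": 0},
    {"x": -0.01,"y": -0.38,"z": 0,"yaw": 0}
  ]
}}

```text
t: 16.55
ee_pos: [0.4678, -0.1897, 0.1943]
tcp_rot: [-180.0, -0.1, 130.2]
force: [1.1, 0.9, -1.0]
finger_gap: 0.0332
finger_force: 15.0
```

```bash
cat >> h.py <<'E'
def pail(b):
    a=b
    for n in ["pail","bail_grip"]:
        for d in arm.tip_of(n,b)[:2]: print(n,round(d["score"],2),world(b,d["at"]).round(4))
E
python3 - <<'E'
from h import *
for c in("top","side"): pail(arm.read_camera(c))
s=arm.observe();print(s["ee_pos"],s["joints"].round(1))
E
```

```text
bail_grip 0.55 [ 0.4215 -0.3159  0.0527]
bail_grip 0.35 [0.4827 0.2853 0.0371]
pail 0.8 [ 0.5128 -0.23    0.0056]
pail 0.41 [ 0.4709 -0.4694 -0.0013]
bail_grip 0.77 [ 0.4233 -0.3171  0.0523]
bail_grip 0.62 [0.4852 0.281  0.0389]
[ 0.46847988 -0.1900509   0.19480818] [ 10.4  20.1   8.  112.5  -3.7  47.7  60.7]
```

Call:
{"op": "step_arm", "data": {
  "increments": [
    {"x": 0.03,"y": -0.035,"z": 0,"yaw": 0},
    {"x": 0.06,"y": -0.07,"z": -0.01,"yaw": 0},
    {"x": 0.064,"y": -0.0745,"z": -0.03,"yaw": 0},
    {"x": 0.064,"y": -0.0745,"z": -0.07,"yaw": 0},
    {"x": 0.064,"y": -0.0745,"z": -0.11,"yaw": 0},
    {"x": 0.064,"y": -0.0745,"z": -0.145,"yaw": 0},
    {"x": 0.064,"y": -0.0745,"z": -0.165,"yaw": 0},
    {"x": 0.064,"y": -0.0745,"z": -0.177,"yaw": 0},
    {"x": 0.064,"y": -0.0745,"z": -0.182,"yaw": 0},
    {"x": 0.064,"y": -0.0745,"z": -0.182,"yaw": 0}
  ]
}}

```text
t: 18.1
ee_pos: [0.5331, -0.2653, 0.0133]
tcp_rot: [180.0, 0.0, 130.1]
force: [-0.7, 0.6, -0.1]
finger_gap: 0.0329
finger_force: 15.0
```

Call:
{"op": "step_arm", "data": {
  "increments": [
    {"x": 0,"y": 0,"z": 0,"yaw": 0},
    {"x": 0,"y": 0,"z": 0,"yaw": 0},
    {"x": 0,"y": 0,"z": 0,"yaw": 0},
    {"x": 0,"y": 0,"z": 0.02,"yaw": 0},
    {"x": 0,"y": 0,"z": 0.05,"yaw": 0},
    {"x": 0,"y": 0,"z": 0.09,"yaw": 0},
    {"x": -0.02,"y": 0.02,"z": 0.13,"yaw": 0},
    {"x": -0.06,"y": 0.06,"z": 0.16,"yaw": 0},
    {"x": -0.09,"y": 0.11,"z": 0.18,"yaw": 0},
    {"x": -0.11,"y": 0.17,"z": 0.18,"yaw": 0}
  ],
  "hand": 0
}}

```text
t: 19.35
ee_pos: [0.423, -0.0959, 0.1954]
tcp_rot: [179.8, 0.2, 130.0]
force: [0.8, 0.3, -0.4]
finger_gap: 0.0441
finger_force: 0.0
```

Call:
{"op": "step_arm", "data": {
  "increments": [
    {"x": 0,"y": 0.05,"z": 0,"yaw": 0},
    {"x": 0,"y": 0.11,"z": 0,"yaw": 0},
    {"x": 0,"y": 0.17,"z": 0,"yaw": 0},
    {"x": 0,"y": 0.23,"z": 0,"yaw": 0},
    {"x": 0,"y": 0.29,"z": 0,"yaw": 0},
    {"x": 0,"y": 0.34,"z": -0.02,"yaw": 0},
    {"x": 0.001,"y": 0.38,"z": -0.04,"yaw": 0},
    {"x": 0.001,"y": 0.386,"z": -0.055,"yaw": 0},
    {"x": 0.001,"y": 0.386,"z": -0.065,"yaw": 0},
    {"x": 0.001,"y": 0.386,"z": -0.08,"yaw": 0}
  ],
  "hand": 0.1
}}

```text
t: 20.6
ee_pos: [0.425, 0.2881, 0.1128]
tcp_rot: [179.9, 0.1, 130.0]
force: [0.6, -0.4, 0.8]
finger_gap: 0.0484
finger_force: 0.0
```

Call:
{"op": "step_arm", "data": {
  "increments": [
    {"x": 0,"y": 0,"z": -0.025,"yaw": 0},
    {"x": 0,"y": 0,"z": -0.05,"yaw": 0},
    {"x": 0,"y": 0,"z": -0.065,"yaw": 0},
    {"x": 0,"y": 0,"z": -0.07,"yaw": 0},
    {"x": 0,"y": 0,"z": -0.07,"yaw": 0},
    {"x": 0,"y": 0,"z": -0.07,"yaw": 0},
    {"x": 0,"y": 0,"z": -0.07,"yaw": 0},
    {"x": 0,"y": 0,"z": -0.07,"yaw": 0},
    {"x": 0,"y": 0,"z": -0.07,"yaw": 0},
    {"x": 0,"y": 0,"z": -0.07,"yaw": 0}
  ]
}}

```text
t: 21.85
ee_pos: [0.4241, 0.2896, 0.0428]
tcp_rot: [180.0, 0.0, 130.1]
force: [-0.1, -0.6, -0.1]
finger_gap: 0.0486
finger_force: 0.0
```

Call:
{"op": "step_arm", "data": {
  "increments": [
    {"x": 0,"y": 0,"z": 0,"yaw": 0},
    {"x": 0,"y": 0,"z": 0,"yaw": 0},
    {"x": 0,"y": 0,"z": 0,"yaw": 0},
    {"x": 0,"y": 0,"z": 0,"yaw": 0},
    {"x": 0,"y": 0,"z": 0,"yaw": 0},
    {"x": 0,"y": 0,"z": 0.02,"yaw": 0},
    {"x": 0,"y": 0,"z": 0.05,"yaw": 0},
    {"x": 0,"y": 0,"z": 0.09,"yaw": 0},
    {"x": 0,"y": 0,"z": 0.13,"yaw": 0},
    {"x": 0,"y": -0.03,"z": 0.15,"yaw": 0}
  ],
  "hand": -1,
  "squeeze": 15
}}

```text
t: 23.1
ee_pos: [0.4244, 0.2617, 0.1948]
tcp_rot: [179.8, -0.0, 130.3]
force: [0.5, -1.2, -0.4]
finger_gap: 0.0331
finger_force: 15.0
```

Call:
{"op": "step_arm", "data": {
  "increments": [
    {"x": 0,"y": -0.05,"z": 0,"yaw": 0},
    {"x": 0,"y": -0.11,"z": 0,"yaw": 0},
    {"x": 0,"y": -0.17,"z": 0,"yaw": 0},
    {"x": 0,"y": -0.23,"z": 0,"yaw": 0},
    {"x": 0,"y": -0.29,"z": 0,"yaw": 0},
    {"x": 0,"y": -0.34,"z": 0,"yaw": 0},
    {"x": 0.01,"y": -0.39,"z": 0,"yaw": 0},
    {"x": 0.03,"y": -0.43,"z": 0,"yaw": 0},
    {"x": 0.03,"y": -0.43,"z": 0,"yaw": 0},
    {"x": 0.03,"y": -0.43,"z": 0,"yaw": 0}
  ]
}}

```text
t: 24.35
ee_pos: [0.4534, -0.1696, 0.1923]
tcp_rot: [-180.0, -0.1, 130.2]
force: [-0.4, 0.7, -0.6]
finger_gap: 0.0327
finger_force: 15.0
```

Run:
```python
from h import *
pail(arm.read_camera("side"));print(arm.observe()["ee_pos"])
```

```text
pail 0.84 [ 0.5116 -0.2295  0.0013]
bail_grip 0.61 [ 0.4239 -0.3168  0.0524]
[ 0.45371174 -0.16901658  0.19260197]
```

Unmoved. Insert at (0.486,-0.2095).

Call:
{"op": "step_arm", "data": {
  "increments": [
    {"x": 0.02,"y": -0.025,"z": 0,"yaw": 0},
    {"x": 0.032,"y": -0.04,"z": -0.01,"yaw": 0},
    {"x": 0.032,"y": -0.04,"z": -0.03,"yaw": 0},
    {"x": 0.032,"y": -0.04,"z": -0.07,"yaw": 0},
    {"x": 0.032,"y": -0.04,"z": -0.11,"yaw": 0},
    {"x": 0.032,"y": -0.04,"z": -0.145,"yaw": 0},
    {"x": 0.032,"y": -0.04,"z": -0.165,"yaw": 0},
    {"x": 0.032,"y": -0.04,"z": -0.177,"yaw": 0},
    {"x": 0.032,"y": -0.04,"z": -0.181,"yaw": 0},
    {"x": 0.032,"y": -0.04,"z": -0.181,"yaw": 0}
  ]
}}

```text
t: 25.75
ee_pos: [0.4865, -0.2103, 0.0122]
tcp_rot: [180.0, 0.0, 130.2]
force: [-0.1, -0.2, -0.7]
finger_gap: 0.0328
finger_force: 15.0
```

Call:
{"op": "step_arm", "data": {
  "increments": [
    {"x": 0,"y": 0,"z": 0,"yaw": 0},
    {"x": 0,"y": 0,"z": 0,"yaw": 0},
    {"x": 0,"y": 0,"z": 0,"yaw": 0},
    {"x": 0,"y": 0,"z": 0.02,"yaw": 0},
    {"x": 0,"y": 0,"z": 0.05,"yaw": 0},
    {"x": 0,"y": 0,"z": 0.09,"yaw": 0},
    {"x": -0.01,"y": 0.02,"z": 0.13,"yaw": -8},
    {"x": -0.03,"y": 0.05,"z": 0.16,"yaw": -16},
    {"x": -0.05,"y": 0.08,"z": 0.18,"yaw": -25},
    {"x": -0.06,"y": 0.13,"z": 0.18,"yaw": -34}
  ],
  "hand": 0
}}

```text
t: 27.0
ee_pos: [0.4262, -0.0806, 0.1933]
tcp_rot: [179.8, 0.0, 95.7]
force: [0.4, 0.5, 0.0]
finger_gap: 0.044
finger_force: 0.0
```

Call:
{"op": "step_arm", "data": {
  "increments": [
    {"x": 0,"y": 0.05,"z": 0,"yaw": -8},
    {"x": 0,"y": 0.1,"z": 0,"yaw": -16},
    {"x": 0,"y": 0.15,"z": 0,"yaw": -24},
    {"x": 0,"y": 0.2,"z": 0,"yaw": -32},
    {"x": -0.005,"y": 0.25,"z": 0,"yaw": -40},
    {"x": -0.009,"y": 0.3,"z": -0.02,"yaw": -48},
    {"x": -0.009,"y": 0.308,"z": -0.04,"yaw": -56},
    {"x": -0.009,"y": 0.308,"z": -0.055,"yaw": -56},
    {"x": -0.009,"y": 0.308,"z": -0.065,"yaw": -56},
    {"x": -0.009,"y": 0.308,"z": -0.08,"yaw": -56}
  ],
  "hand": 0.1
}}

```text
t: 28.25
ee_pos: [0.4177, 0.2269, 0.1115]
tcp_rot: [180.0, -0.1, 40.1]
force: [-0.2, 0.3, -0.1]
finger_gap: 0.0483
finger_force: 0.0
```

Call:
{"op": "step_arm", "data": {
  "increments": [
    {"x": 0,"y": 0,"z": -0.025,"yaw": 0},
    {"x": 0,"y": 0,"z": -0.05,"yaw": 0},
    {"x": 0,"y": 0,"z": -0.065,"yaw": 0},
    {"x": 0,"y": 0,"z": -0.07,"yaw": 0},
    {"x": 0,"y": 0,"z": -0.07,"yaw": 0},
    {"x": 0,"y": 0,"z": -0.07,"yaw": 0},
    {"x": 0,"y": 0,"z": -0.07,"yaw": 0},
    {"x": 0,"y": 0,"z": -0.07,"yaw": 0},
    {"x": 0,"y": 0,"z": -0.07,"yaw": 0},
    {"x": 0,"y": 0,"z": -0.07,"yaw": 0}
  ]
}}

```text
t: 29.5
ee_pos: [0.4171, 0.2276, 0.0417]
tcp_rot: [180.0, -0.0, 40.1]
force: [1.2, 0.4, 0.1]
finger_gap: 0.0482
finger_force: 0.0
```

Call:
{"op": "step_arm", "data": {
  "increments": [
    {"x": 0,"y": 0,"z": 0,"yaw": 0},
    {"x": 0,"y": 0,"z": 0,"yaw": 0},
    {"x": 0,"y": 0,"z": 0,"yaw": 0},
    {"x": 0,"y": 0,"z": 0,"yaw": 0},
    {"x": 0,"y": 0,"z": 0,"yaw": 0},
    {"x": 0,"y": 0,"z": 0.02,"yaw": 0},
    {"x": 0,"y": 0,"z": 0.05,"yaw": 0},
    {"x": 0,"y": 0,"z": 0.09,"yaw": 0},
    {"x": 0,"y": 0,"z": 0.13,"yaw": 0},
    {"x": 0,"y": -0.03,"z": 0.15,"yaw": 0}
  ],
  "hand": -1,
  "squeeze": 15
}}

```text
t: 30.75
ee_pos: [0.4179, 0.1996, 0.1938]
tcp_rot: [-180.0, -0.2, 40.3]
force: [0.5, 0.1, 0.1]
finger_gap: 0.0329
finger_force: 15.0
```

Call:
{"op": "step_arm", "data": {
  "increments": [
    {"x": 0,"y": -0.05,"z": 0,"yaw": 0},
    {"x": 0,"y": -0.1,"z": 0,"yaw": 0},
    {"x": 0.005,"y": -0.16,"z": 0,"yaw": 0},
    {"x": 0.005,"y": -0.22,"z": 0,"yaw": 0},
    {"x": 0.005,"y": -0.28,"z": 0,"yaw": 0},
    {"x": 0.005,"y": -0.33,"z": 0,"yaw": 0},
    {"x": 0.015,"y": -0.36,"z": 0,"yaw": 0},
    {"x": 0.025,"y": -0.38,"z": 0,"yaw": 0},
    {"x": 0.025,"y": -0.38,"z": 0,"yaw": 0},
    {"x": 0.025,"y": -0.38,"z": 0,"yaw": 0}
  ]
}}

```text
t: 32.0
ee_pos: [0.4415, -0.1815, 0.1914]
tcp_rot: [-179.9, 0.0, 40.2]
force: [0.9, -0.0, -0.7]
finger_gap: 0.0326
finger_force: 15.0
```

Run:
```python
from h import *
pail(arm.read_camera("side"));print(arm.observe()["ee_pos"])
```

```text
pail 0.62 [ 0.5106 -0.2304  0.0031]
bail_grip 0.83 [ 0.4196 -0.3155  0.0531]
bail_grip 0.24 [ 0.339   0.4596 -0.0024]
[ 0.44183902 -0.18131435  0.19165866]
```

Call:
{"op": "step_arm", "data": {
  "increments": [
    {"x": 0.02,"y": -0.04,"z": 0,"yaw": 0},
    {"x": 0.0395,"y": -0.0785,"z": -0.01,"yaw": 0},
    {"x": 0.0395,"y": -0.0785,"z": -0.03,"yaw": 0},
    {"x": 0.0395,"y": -0.0785,"z": -0.07,"yaw": 0},
    {"x": 0.0395,"y": -0.0785,"z": -0.11,"yaw": 0},
    {"x": 0.0395,"y": -0.0785,"z": -0.145,"yaw": 0},
    {"x": 0.0395,"y": -0.0785,"z": -0.165,"yaw": 0},
    {"x": 0.0395,"y": -0.0785,"z": -0.177,"yaw": 0},
    {"x": 0.0395,"y": -0.0785,"z": -0.181,"yaw": 0},
    {"x": 0.0395,"y": -0.0785,"z": -0.181,"yaw": 0}
  ]
}}

```text
t: 33.4
ee_pos: [0.4821, -0.2611, 0.0113]
tcp_rot: [179.9, -0.0, 40.1]
force: [-1.0, 0.4, 0.1]
finger_gap: 0.0327
finger_force: 15.0
```

Call:
{"op": "step_arm", "data": {
  "increments": [
    {"x": 0,"y": 0,"z": 0,"yaw": 0},
    {"x": 0,"y": 0,"z": 0,"yaw": 0},
    {"x": 0,"y": 0,"z": 0,"yaw": 0},
    {"x": 0,"y": 0,"z": 0.02,"yaw": 0},
    {"x": 0,"y": 0,"z": 0.05,"yaw": 0},
    {"x": 0,"y": 0,"z": 0.09,"yaw": 0},
    {"x": -0.01,"y": 0.02,"z": 0.13,"yaw": 0},
    {"x": -0.03,"y": 0.06,"z": 0.16,"yaw": 0},
    {"x": -0.05,"y": 0.11,"z": 0.18,"yaw": 0},
    {"x": -0.06,"y": 0.16,"z": 0.18,"yaw": 0}
  ],
  "hand": 0
}}

```text
t: 34.65
ee_pos: [0.4215, -0.0999, 0.193]
tcp_rot: [179.9, -0.2, 40.1]
force: [1.2, 1.0, -0.4]
finger_gap: 0.0441
finger_force: 0.0
```

Call:
{"op": "step_arm", "data": {
  "increments": [
    {"x": 0,"y": 0.05,"z": 0,"yaw": 0},
    {"x": 0,"y": 0.11,"z": 0,"yaw": 0},
    {"x": 0,"y": 0.17,"z": 0,"yaw": 0},
    {"x": 0,"y": 0.23,"z": 0,"yaw": 0},
    {"x": 0.01,"y": 0.28,"z": 0,"yaw": 0},
    {"x": 0.03,"y": 0.33,"z": 0,"yaw": 0},
    {"x": 0.055,"y": 0.37,"z": -0.02,"yaw": 0},
    {"x": 0.0595,"y": 0.381,"z": -0.04,"yaw": 0},
    {"x": 0.0595,"y": 0.381,"z": -0.06,"yaw": 0},
    {"x": 0.0595,"y": 0.381,"z": -0.07,"yaw": 0}
  ],
  "hand": 0.1
}}

```text
t: 35.9
ee_pos: [0.4809, 0.2798, 0.1208]
tcp_rot: [180.0, 0.0, 40.1]
force: [-0.0, 0.5, -0.5]
finger_gap: 0.0482
finger_force: 0.0
```

Call:
{"op": "step_arm", "data": {
  "increments": [
    {"x": 0,"y": 0,"z": -0.02,"yaw": 0},
    {"x": 0,"y": 0,"z": -0.05,"yaw": 0},
    {"x": 0,"y": 0,"z": -0.07,"yaw": 0},
    {"x": 0,"y": 0,"z": -0.08,"yaw": 0},
    {"x": 0,"y": 0,"z": -0.08,"yaw": 0},
    {"x": 0,"y": 0,"z": -0.08,"yaw": 0},
    {"x": 0,"y": 0,"z": -0.08,"yaw": 0},
    {"x": 0,"y": 0,"z": -0.08,"yaw": 0},
    {"x": 0,"y": 0,"z": -0.08,"yaw": 0},
    {"x": 0,"y": 0,"z": -0.08,"yaw": 0}
  ]
}}

```text
t: 37.15
ee_pos: [0.4812, 0.2802, 0.0408]
tcp_rot: [180.0, -0.0, 40.1]
force: [-0.3, -0.2, -0.2]
finger_gap: 0.0486
finger_force: 0.0
```

Call:
{"op": "step_arm", "data": {
  "increments": [
    {"x": 0,"y": 0,"z": 0,"yaw": 0},
    {"x": 0,"y": 0,"z": 0,"yaw": 0},
    {"x": 0,"y": 0,"z": 0,"yaw": 0},
    {"x": 0,"y": 0,"z": 0,"yaw": 0},
    {"x": 0,"y": 0,"z": 0,"yaw": 0},
    {"x": 0,"y": 0,"z": 0.02,"yaw": 0},
    {"x": 0,"y": 0,"z": 0.05,"yaw": 0},
    {"x": 0,"y": 0,"z": 0.09,"yaw": 0},
    {"x": -0.01,"y": -0.01,"z": 0.13,"yaw": 0},
    {"x": -0.03,"y": -0.04,"z": 0.15,"yaw": 0}
  ],
  "hand": -1,
  "squeeze": 15
}}

```text
t: 38.4
ee_pos: [0.4523, 0.2414, 0.1941]
tcp_rot: [180.0, -0.3, 40.2]
force: [-0.9, -0.1, 0.0]
finger_gap: 0.033
finger_force: 15.0
```

Call:
{"op": "step_arm", "data": {
  "increments": [
    {"x": -0.02,"y": -0.05,"z": 0,"yaw": 0},
    {"x": -0.03,"y": -0.11,"z": 0,"yaw": 0},
    {"x": -0.03,"y": -0.17,"z": 0,"yaw": 0},
    {"x": -0.03,"y": -0.23,"z": 0,"yaw": 0},
    {"x": -0.03,"y": -0.29,"z": 0,"yaw": 0},
    {"x": -0.03,"y": -0.34,"z": 0,"yaw": 0},
    {"x": -0.03,"y": -0.39,"z": 0,"yaw": 0},
    {"x": -0.02,"y": -0.42,"z": 0,"yaw": 0},
    {"x": -0.01,"y": -0.43,"z": 0,"yaw": 0},
    {"x": -0.01,"y": -0.43,"z": 0,"yaw": 0}
  ]
}}

```text
t: 39.65
ee_pos: [0.4419, -0.1895, 0.1911]
tcp_rot: [180.0, -0.0, 40.2]
force: [-0.4, 0.2, -1.4]
finger_gap: 0.0334
finger_force: 15.0
```

Run:
```python
from h import *
pail(arm.read_camera("side"));print(arm.observe()["ee_pos"])
```

```text
pail 0.56 [ 5.127e-01 -2.330e-01 -4.000e-04]
pail 0.43 [ 0.5331 -0.2627  0.0037]
bail_grip 0.76 [ 0.423  -0.3158  0.0496]
bail_grip 0.15 [ 0.6989 -0.0034 -0.0007]
[ 0.44089263 -0.18826971  0.19063349]
```

Call:
{"op": "step_arm", "data": {
  "increments": [
    {"x": 0.03,"y": -0.01,"z": 0,"yaw": 0},
    {"x": 0.065,"y": -0.018,"z": 0,"yaw": 0},
    {"x": 0.096,"y": -0.0255,"z": -0.01,"yaw": 0},
    {"x": 0.096,"y": -0.0255,"z": -0.05,"yaw": 0},
    {"x": 0.096,"y": -0.0255,"z": -0.1,"yaw": 0},
    {"x": 0.096,"y": -0.0255,"z": -0.14,"yaw": 0},
    {"x": 0.096,"y": -0.0255,"z": -0.165,"yaw": 0},
    {"x": 0.096,"y": -0.0255,"z": -0.177,"yaw": 0},
    {"x": 0.096,"y": -0.0255,"z": -0.181,"yaw": 0},
    {"x": 0.096,"y": -0.0255,"z": -0.181,"yaw": 0}
  ]
}}

```text
t: 41.05
ee_pos: [0.5377, -0.2153, 0.0105]
tcp_rot: [180.0, -0.0, 40.2]
force: [0.4, 0.8, -0.4]
finger_gap: 0.0333
finger_force: 15.0
```

Call:
{"op": "step_arm", "data": {
  "increments": [
    {"x": 0,"y": 0,"z": 0,"yaw": 0},
    {"x": 0,"y": 0,"z": 0,"yaw": 0},
    {"x": 0,"y": 0,"z": 0,"yaw": 0},
    {"x": 0,"y": 0,"z": 0.02,"yaw": 0},
    {"x": 0,"y": 0,"z": 0.05,"yaw": 0},
    {"x": 0,"y": 0,"z": 0.09,"yaw": 0},
    {"x": -0.02,"y": 0,"z": 0.13,"yaw": 0},
    {"x": -0.06,"y": 0.02,"z": 0.16,"yaw": 0},
    {"x": -0.1,"y": 0.05,"z": 0.18,"yaw": 0},
    {"x": -0.12,"y": 0.09,"z": 0.18,"yaw": 0}
  ],
  "hand": 0
}}

```text
t: 42.3
ee_pos: [0.416, -0.1255, 0.1918]
tcp_rot: [179.9, -0.2, 39.9]
force: [1.1, -0.2, 0.4]
finger_gap: 0.0442
finger_force: 0.0
```

Run:
```python
from h import *
b=arm.read_camera("top");a=arm.read_camera("side")
A=cv2.resize(a["frame"][220:350,230:420],None,fx=3,fy=3);B=cv2.resize(b["frame"][140:270,180:400],None,fx=3,fy=3)
cv2.imwrite("pics/t3.png",cv2.cvtColor(np.vstack([cv2.resize(B,(480,284)),cv2.resize(A,(480,316))]),cv2.COLOR_RGB2BGR))
pail(a);pail(b);W=cloud(b)
for c in [(.4215,-.318)]: bar(W,c,.03,.05,.07)
print(arm.observe()["ee_pos"])
m=(np.hypot(W[...,0]-.51,W[...,1]+.237)<.075)&(W[...,2]>.066)&(W[...,2]<.09)
n,l,s,c=cv2.connectedComponentsWithStats(m.astype(np.uint8))
for i in range(1,n): print(s[i,4],np.median(W[l==i],0).round(4))
```

```text
pail 0.84 [ 0.5135 -0.2336  0.0032]
pail 0.36 [ 0.6652  0.2211 -0.0012]
bail_grip 0.53 [ 0.4198 -0.3161  0.051 ]
bail_grip 0.28 [ 0.4706 -0.4682 -0.0011]
pail 0.63 [ 5.099e-01 -2.373e-01  1.000e-04]
bail_grip 0.45 [ 0.4245 -0.3178  0.0518]
n 47 med [ 0.4191 -0.3196  0.0601]
mean [ 0.4191 -0.319 ] long axis deg 133.6 rect [ 0.4195 -0.3195] [0.0111 0.0571]
[ 0.417923   -0.12634034  0.19036714]
1 [ 0.576  -0.2106  0.0668]
1 [ 0.58   -0.2186  0.0668]
1 [ 0.5801 -0.2306  0.0664]
1 [ 0.5795 -0.2501  0.0685]
1 [ 0.5755 -0.258   0.0679]
3 [ 0.5752 -0.2697  0.0672]
1 [ 0.5668 -0.1941  0.0711]
1 [ 0.5624 -0.2847  0.0712]
1 [ 0.5581 -0.2923  0.0723]
3 [ 0.5432 -0.3007  0.0668]
17 [ 0.5297 -0.2643  0.0733]
1 [ 0.531  -0.308   0.0667]
1 [ 0.5223 -0.3071  0.0699]
18 [ 0.4826 -0.2582  0.0728]
2 [ 0.484  -0.3054  0.0716]
```

View pics/t3.png

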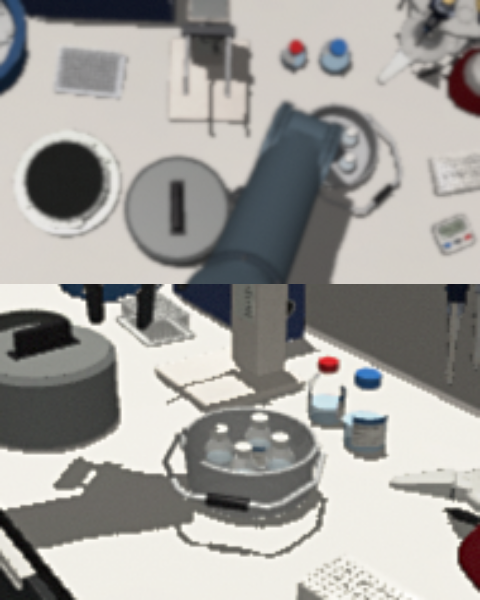

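All four bottles stand in the pail, the pot is empty, and the cover stands upright beside it. The sleeve (lower panel at (228,500)) is at (0.421,-0.318), bar direction 133.6°. I'll go for it with a yaw of 133.6.

Call:
{"op": "step_arm", "data": {
  "increments": [
    {"x": 0,"y": -0.03,"z": 0,"yaw": 10},
    {"x": 0,"y": -0.06,"z": 0,"yaw": 20},
    {"x": 0,"y": -0.09,"z": 0,"yaw": 30},
    {"x": 0,"y": -0.12,"z": 0,"yaw": 40},
    {"x": 0.0,"y": -0.15,"z": 0,"yaw": 50},
    {"x": 0.002,"y": -0.18,"z": 0,"yaw": 60},
    {"x": 0.003,"y": -0.192,"z": 0,"yaw": 70},
    {"x": 0.003,"y": -0.192,"z": 0,"yaw": 80},
    {"x": 0.003,"y": -0.192,"z": -0.01,"yaw": 90},
    {"x": 0.003,"y": -0.192,"z": -0.03,"yaw": 93.5}
  ],
  "hand": -0.1
}}

```text
t: 43.85
ee_pos: [0.4204, -0.3195, 0.1598]
tcp_rot: [180.0, 0.1, 133.7]
force: [0.4, -0.4, -0.5]
finger_gap: 0.0397
finger_force: 0.0
```

Run:
```python
from h import *
a=arm.read_camera("side");b=arm.read_camera("top");pail(a);pail(b);s=arm.observe();print(s["ee_pos"],s["tcp_rot"],s["joints"].round(1))
```

```text
pail 0.96 [ 0.5099 -0.232   0.001 ]
bail_grip 0.56 [ 0.4202 -0.3167  0.0508]
pail 0.95 [ 0.5087 -0.2389  0.0009]
bail_grip 0.69 [ 0.6811 -0.2415  0.0022]
[ 0.42036658 -0.31823555  0.16030771] [-1.79996718e+02  5.75150805e-02  1.33535755e+02] [ 21.7  25.2  13.3 111.2  -8.   44.4  83.1]
```

Down to TCP z 0.037, then close lightly.

Call:
{"op": "step_arm", "data": {
  "increments": [
    {"x": 0,"y": 0,"z": -0.03,"yaw": 0},
    {"x": 0,"y": 0,"z": -0.06,"yaw": 0},
    {"x": 0,"y": 0,"z": -0.085,"yaw": 0},
    {"x": 0,"y": 0,"z": -0.105,"yaw": 0},
    {"x": 0,"y": 0,"z": -0.118,"yaw": 0},
    {"x": 0,"y": 0,"z": -0.124,"yaw": 0},
    {"x": 0,"y": 0,"z": -0.124,"yaw": 0},
    {"x": 0,"y": 0,"z": -0.124,"yaw": 0},
    {"x": 0,"y": 0,"z": -0.124,"yaw": 0},
    {"x": 0,"y": 0,"z": -0.124,"yaw": 0}
  ]
}}

```text
t: 45.4
ee_pos: [0.4203, -0.3175, 0.036]
tcp_rot: [180.0, 0.0, 133.6]
force: [-0.1, -0.1, -0.7]
finger_gap: 0.0394
finger_force: 0.0
```

Call:
{"op": "step_arm", "data": {
  "increments": [
    {"x": 0,"y": 0,"z": 0,"yaw": 0},
    {"x": 0,"y": 0,"z": 0,"yaw": 0},
    {"x": 0,"y": 0,"z": 0,"yaw": 0},
    {"x": 0,"y": 0,"z": 0,"yaw": 0},
    {"x": 0,"y": 0,"z": 0,"yaw": 0},
    {"x": 0,"y": 0,"z": 0,"yaw": 0},
    {"x": 0,"y": 0,"z": 0,"yaw": 0},
    {"x": 0,"y": 0,"z": 0,"yaw": 0},
    {"x": 0,"y": 0,"z": 0,"yaw": 0},
    {"x": 0,"y": 0,"z": 0,"yaw": 0}
  ],
  "hand": -1,
  "squeeze": 5
}}

```text
t: 46.65
ee_pos: [0.4203, -0.3172, 0.0357]
tcp_rot: [180.0, 0.0, 133.7]
force: [2.3, 2.0, 1.0]
finger_gap: 0.0136
finger_force: 4.9
```

Call:
{"op": "step_arm", "data": {
  "increments": [
    {"x": 0.0003,"y": 0.0003,"z": 0.0094,"yaw": 0},
    {"x": 0.0011,"y": 0.001,"z": 0.0188,"yaw": 0},
    {"x": 0.0024,"y": 0.0023,"z": 0.028,"yaw": 0},
    {"x": 0.0043,"y": 0.0041,"z": 0.0371,"yaw": 0},
    {"x": 0.0066,"y": 0.0063,"z": 0.0459,"yaw": 0},
    {"x": 0.0095,"y": 0.009,"z": 0.0545,"yaw": 0},
    {"x": 0.0128,"y": 0.0122,"z": 0.0627,"yaw": 0},
    {"x": 0.0166,"y": 0.0158,"z": 0.0705,"yaw": 0},
    {"x": 0.0209,"y": 0.0199,"z": 0.0779,"yaw": 0},
    {"x": 0.0254,"y": 0.0242,"z": 0.0849,"yaw": 0}
  ]
}}

```text
t: 47.9
ee_pos: [0.4456, -0.2928, 0.1209]
tcp_rot: [-180.0, -0.0, 133.6]
force: [1.8, 0.3, -3.2]
finger_gap: 0.0117
finger_force: 5.2
```

Run:
```python
from h import *
a=arm.read_camera("side");pail(a)
cv2.imwrite("pics/s4.png",cv2.resize(cv2.cvtColor(a["frame"],cv2.COLOR_RGB2BGR)[190:330,250:410],None,fx=4,fy=4,interpolation=2))
```

```text
pail 0.78 [ 0.5049 -0.2368  0.0027]
```

View pics/s4.png

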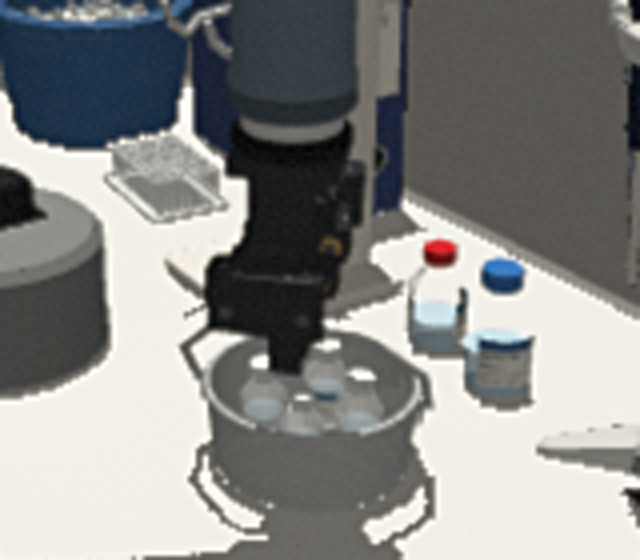

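Run:
```python
from h import *
a=arm.read_camera("side");W=cloud(a)
u=np.array([.724,.690,0]);v=np.array([-.690,.724,0]);c=np.array([.5075,-.2355,.054])
D=W-c;pu=D@u;pv=D@v;pz=D[...,2]
m=(abs(pv)>.045)&(abs(pv)<.1)&(pu<.03)&(pu>-.13)&(pz>.012)&(pz<.15)&(np.hypot(pu,pv)<.14)
v_,u_=np.nonzero(m)
o=np.argsort(pz[m])
for i in o[::max(1,len(o)//25)]: print(u_[i],v_[i],pu[m][i].round(3),pv[m][i].round(3),pz[m][i].round(3),np.degrees(np.arctan2(pz[m][i],-pu[m][i])).round(0))
print((arm.observe()["ee_pos"]-c)@np.array([u,v,[0,0,1]]).T)
```

```text
357 290 -0.022 -0.085 0.012 29.0
343 285 -0.008 -0.045 0.015 60.0
357 289 -0.026 -0.085 0.018 34.0
356 288 -0.031 -0.083 0.024 37.0
357 287 -0.034 -0.086 0.029 40.0
296 279 -0.039 0.082 0.034 41.0
297 278 -0.041 0.079 0.039 43.0
356 285 -0.048 -0.084 0.043 42.0
356 284 -0.048 -0.084 0.046 44.0
355 284 -0.053 -0.081 0.049 42.0
296 276 -0.055 0.078 0.053 44.0
298 276 -0.057 0.072 0.055 44.0
354 281 -0.053 -0.078 0.057 47.0
353 281 -0.058 -0.076 0.06 46.0
297 274 -0.059 0.074 0.062 46.0
351 280 -0.063 -0.072 0.065 46.0
350 280 -0.068 -0.069 0.067 45.0
298 273 -0.064 0.07 0.068 47.0
348 279 -0.07 -0.064 0.071 45.0
348 278 -0.07 -0.064 0.073 46.0
347 278 -0.074 -0.062 0.075 46.0
346 277 -0.074 -0.06 0.078 47.0
344 277 -0.08 -0.055 0.081 45.0
345 276 -0.08 -0.058 0.084 46.0
342 276 -0.086 -0.051 0.086 45.0
342 275 -0.084 -0.05 0.088 46.0
341 274 -0.085 -0.048 0.091 47.0
[-0.08467338  0.00090639  0.06670657]
```

The leg points put the bail at about 45.5°, which matches the gripper's arc. Continue to upright.

Call:
{"op": "step_arm", "data": {
  "increments": [
    {"x": 0.0051,"y": 0.0048,"z": 0.0063,"yaw": 0},
    {"x": 0.0104,"y": 0.0099,"z": 0.0122,"yaw": 0},
    {"x": 0.0161,"y": 0.0153,"z": 0.0174,"yaw": 0},
    {"x": 0.022,"y": 0.021,"z": 0.022,"yaw": 0},
    {"x": 0.0282,"y": 0.0269,"z": 0.026,"yaw": 0},
    {"x": 0.0346,"y": 0.033,"z": 0.0292,"yaw": 0},
    {"x": 0.0412,"y": 0.0393,"z": 0.0318,"yaw": 0},
    {"x": 0.0479,"y": 0.0456,"z": 0.0336,"yaw": 0},
    {"x": 0.0547,"y": 0.0521,"z": 0.0347,"yaw": 0},
    {"x": 0.0615,"y": 0.0586,"z": 0.0351,"yaw": 0}
  ]
}}

```text
t: 49.35
ee_pos: [0.5073, -0.2341, 0.1556]
tcp_rot: [-180.0, -0.0, 133.6]
force: [-0.2, -0.4, -7.7]
finger_gap: 0.0129
finger_force: 5.5
```

```bash
cat > bail.py <<'E'
from h import *
a=arm.read_camera("side");W=cloud(a);pail(a)
e=arm.observe()["ee_pos"];c=np.array([.5075,-.2355,.054])
u=np.array([.724,.690,0]);v=np.array([-.690,.724,0]);D=W-c;pu=D@u;pv=D@v;pz=D[...,2]
m=(abs(pv)>.045)&(abs(pv)<.1)&(abs(pu)<.03)&(pz>.02)&(pz<.125)
q=np.polyfit(pz[m],pu[m],1);print(m.sum(),"lean deg",np.degrees(np.arctan(q[0])).round(1),"top u",np.polyval(q,.12).round(4),"z max legs",pz[m].max(),"pivot u",q[1].round(4))
print(e,(e-c)@u)
E
python3 bail.py
```

```text
pail 0.82 [ 0.5052 -0.2359  0.0048]
pail 0.28 [0.6678 0.2238 0.0017]
bail_grip 0.79 [ 0.5098 -0.235   0.1746]
201 lean deg 2.1 top u -0.0016 z max legs 0.12436758319994812 pivot u -0.0061
[ 0.50751201 -0.23389458  0.15562204] 0.0011164327692934671
```

Call:
{"op": "step_arm", "data": {
  "increments": [
    {"x": 0,"y": 0,"z": 0,"yaw": 0},
    {"x": 0,"y": 0,"z": 0,"yaw": 0},
    {"x": 0,"y": 0,"z": 0,"yaw": 0},
    {"x": 0,"y": 0,"z": 0.002,"yaw": 0},
    {"x": 0,"y": 0,"z": 0.005,"yaw": 0},
    {"x": 0,"y": 0,"z": 0.009,"yaw": 0},
    {"x": 0,"y": 0,"z": 0.014,"yaw": 0},
    {"x": 0,"y": 0,"z": 0.02,"yaw": 0},
    {"x": 0,"y": 0,"z": 0.026,"yaw": 0},
    {"x": 0,"y": 0,"z": 0.03,"yaw": 0}
  ],
  "squeeze": 50
}}

```text
t: 50.75
ee_pos: [0.5072, -0.2346, 0.1862]
tcp_rot: [180.0, 0.0, 133.6]
force: [0.1, -0.4, -6.1]
finger_gap: 0.0119
finger_force: 49.9
```

Run:
```python
from h import *
a=arm.read_camera("side");pail(a)
cv2.imwrite("pics/s5.png",cv2.resize(cv2.cvtColor(a["frame"],cv2.COLOR_RGB2BGR)[170:330,230:410],None,fx=3.6,fy=3.6,interpolation=2))
print(arm.observe()["ee_pos"])
tips(a,["hook_seat"]);W=cloud(a)
```

```text
pail 0.59 [ 0.5144 -0.227   0.0369]
bail_grip 0.51 [ 0.5071 -0.2345  0.2029]
[ 0.5071183  -0.23462639  0.1859206 ]
hook_seat 0.53 [ 0.4879 -0.204   0.0346]
hook_seat 0.48 [ 0.4727 -0.4679 -0.0023]
```

View pics/s5.png

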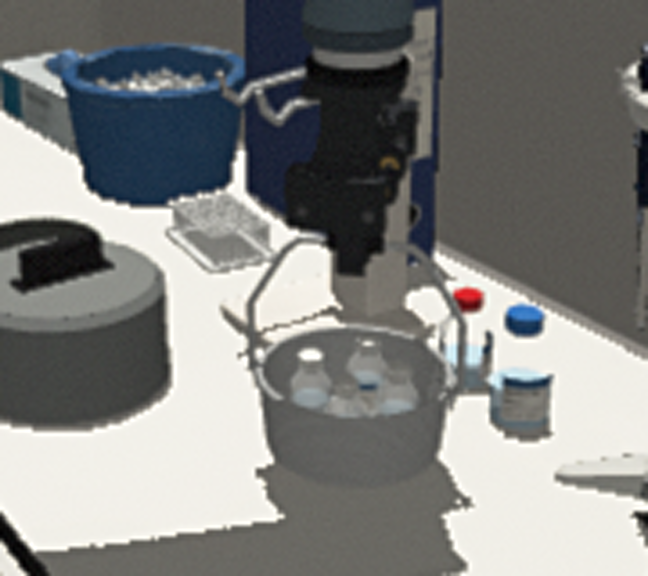

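Call:
{"op": "step_arm", "data": {
  "increments": [
    {"x": 0,"y": 0,"z": 0.005,"yaw": 0},
    {"x": 0,"y": 0,"z": 0.015,"yaw": 0},
    {"x": 0,"y": 0,"z": 0.028,"yaw": 0},
    {"x": 0,"y": 0,"z": 0.042,"yaw": 0},
    {"x": 0,"y": 0,"z": 0.056,"yaw": 0},
    {"x": 0,"y": 0,"z": 0.07,"yaw": 0},
    {"x": 0,"y": 0,"z": 0.084,"yaw": 0},
    {"x": 0,"y": 0,"z": 0.094,"yaw": 0},
    {"x": 0,"y": 0,"z": 0.1,"yaw": 0},
    {"x": 0,"y": 0,"z": 0.102,"yaw": 0}
  ]
}}

```text
t: 52.2
ee_pos: [0.507, -0.2346, 0.2879]
tcp_rot: [180.0, 0.0, 133.6]
force: [-0.4, 0.4, -7.2]
finger_gap: 0.0116
finger_force: 49.9
```

Call:
{"op": "step_arm", "data": {
  "increments": [
    {"x": 0,"y": 0.006,"z": 0,"yaw": -2},
    {"x": -0.002,"y": 0.018,"z": 0,"yaw": -5},
    {"x": -0.004,"y": 0.034,"z": 0,"yaw": -10},
    {"x": -0.006,"y": 0.05,"z": 0,"yaw": -15},
    {"x": -0.008,"y": 0.066,"z": 0,"yaw": -20},
    {"x": -0.009,"y": 0.082,"z": 0,"yaw": -25},
    {"x": -0.01,"y": 0.096,"z": 0,"yaw": -30},
    {"x": -0.01,"y": 0.106,"z": 0,"yaw": -35},
    {"x": -0.01,"y": 0.112,"z": 0,"yaw": -39},
    {"x": -0.01,"y": 0.114,"z": 0,"yaw": -42}
  ]
}}

```text
t: 53.45
ee_pos: [0.4967, -0.1199, 0.2873]
tcp_rot: [-179.9, -0.0, 91.6]
force: [-1.1, 0.5, -7.6]
finger_gap: 0.0119
finger_force: 49.9
```

Run:
```python
from h import *
b=arm.read_camera("top");a=arm.read_camera("side")
for n,p in(("top",b),("side",a)):
  W=cloud(p)
  for y0 in(-.039,.029):
    m=(abs(W[...,1]-y0)<.02)&(W[...,0]>.54)&(W[...,0]<.655)&(W[...,2]>.235)&(W[...,2]<.29);q=W[m]
    if len(q)<5: print(n,y0,len(q));continue
    f=np.polyfit(q[:,0]-.572,q[:,1],1);print(n,len(q),"y at seat",f[1].round(4),"slope deg",np.degrees(f[0]).round(1),"x",q[:,0].min().round(3),q[:,0].max().round(3),"tip z",np.sort(q[q[:,0]<q[:,0].min()+.01][:,2])[-3:].round(3))
    if n=="side":
      for k in np.arange(.545,.62,.008):
        s=q[abs(q[:,0]-k)<.004]
        if len(s): print("   x",k.round(3),"ztop",s[:,2].max().round(4))
  tips(p,["hook_seat","balance","bail_grip"])
print(arm.observe()["ee_pos"],arm.observe()["tcp_rot"])
```

```text
top 79 y at seat -0.04 slope deg 3.0 x 0.544 0.654 tip z [0.271 0.271 0.272]
top 76 y at seat 0.0292 slope deg -3.8 x 0.55 0.654 tip z [0.264 0.267 0.267]
hook_seat 0.83 [ 0.5694 -0.0079  0.2459]
hook_seat 0.63 [ 0.35   -0.4498  0.0051]
side 105 y at seat -0.0409 slope deg 0.6 x 0.55 0.655 tip z [0.254 0.255 0.259]
   x 0.553 ztop 0.2591
   x 0.561 ztop 0.2533
   x 0.569 ztop 0.2432
   x 0.577 ztop 0.2484
   x 0.585 ztop 0.249
   x 0.593 ztop 0.2509
   x 0.601 ztop 0.254
   x 0.609 ztop 0.254
   x 0.617 ztop 0.255
side 47 y at seat 0.0286 slope deg -4.6 x 0.548 0.655 tip z [0.255 0.266 0.268]
   x 0.545 ztop 0.2658
   x 0.553 ztop 0.2679
   x 0.561 ztop 0.2536
hook_seat 0.53 [ 0.5741 -0.0008  0.2494]
balance 0.56 [ 0.6994 -0.0046  0.0024]
bail_grip 0.54 [ 0.4961 -0.1219  0.3057]
[ 0.49690979 -0.12078591  0.28763932] [-1.79990120e+02  3.63424971e-03  9.16506894e+01]
```

Call:
{"op": "step_arm", "data": {
  "increments": [
    {"x": 0.005,"y": 0.006,"z": 0,"yaw": -1},
    {"x": 0.01,"y": 0.02,"z": 0.002,"yaw": -1.6},
    {"x": 0.014,"y": 0.036,"z": 0.004,"yaw": -1.6},
    {"x": 0.016,"y": 0.052,"z": 0.006,"yaw": -1.6},
    {"x": 0.016,"y": 0.068,"z": 0.006,"yaw": -1.6},
    {"x": 0.016,"y": 0.084,"z": 0.006,"yaw": -1.6},
    {"x": 0.016,"y": 0.098,"z": 0.006,"yaw": -1.6},
    {"x": 0.016,"y": 0.108,"z": 0.006,"yaw": -1.6},
    {"x": 0.016,"y": 0.113,"z": 0.006,"yaw": -1.6},
    {"x": 0.016,"y": 0.115,"z": 0.006,"yaw": -1.6}
  ]
}}

```text
t: 55.1
ee_pos: [0.513, -0.0056, 0.2937]
tcp_rot: [180.0, 0.0, 90.0]
force: [0.1, 0.2, -6.6]
finger_gap: 0.0118
finger_force: 49.9
```

Call:
{"op": "step_arm", "data": {
  "increments": [
    {"x": 0.003,"y": 0,"z": 0,"yaw": 0},
    {"x": 0.01,"y": 0,"z": 0,"yaw": 0},
    {"x": 0.019,"y": 0,"z": 0,"yaw": 0},
    {"x": 0.029,"y": 0,"z": 0,"yaw": 0},
    {"x": 0.039,"y": 0,"z": 0,"yaw": 0},
    {"x": 0.048,"y": 0,"z": 0,"yaw": 0},
    {"x": 0.055,"y": 0,"z": 0,"yaw": 0},
    {"x": 0.058,"y": 0,"z": 0,"yaw": 0},
    {"x": 0.059,"y": 0,"z": 0,"yaw": 0},
    {"x": 0.059,"y": 0,"z": 0,"yaw": 0}
  ]
}}

```text
t: 56.35
ee_pos: [0.5718, -0.0056, 0.2937]
tcp_rot: [-180.0, 0.0, 90.0]
force: [-0.6, 0.8, -7.4]
finger_gap: 0.0118
finger_force: 49.9
```

Run:
```python
from h import *
a=arm.read_camera("side");b=arm.read_camera("top")
tips(a,["bail_grip","hook_seat"]);tips(b,["bail_grip"])
cv2.imwrite("pics/s6.png",cv2.resize(cv2.cvtColor(a["frame"],cv2.COLOR_RGB2BGR)[130:290,220:400],None,fx=3.6,fy=3.6,interpolation=2))
print(arm.observe()["ee_pos"],arm.observe()["tcp_rot"],arm.observe()["force"])
```

```text
bail_grip 0.61 [ 0.573  -0.0069  0.3137]
hook_seat 0.64 [ 0.5732 -0.0025  0.2454]
[ 0.57185431 -0.00555923  0.29375402] [-1.79997783e+02 -7.50006144e-04  9.00447080e+01] [ 0.35069912  0.39765434 -7.10906847]
```

View pics/s6.png

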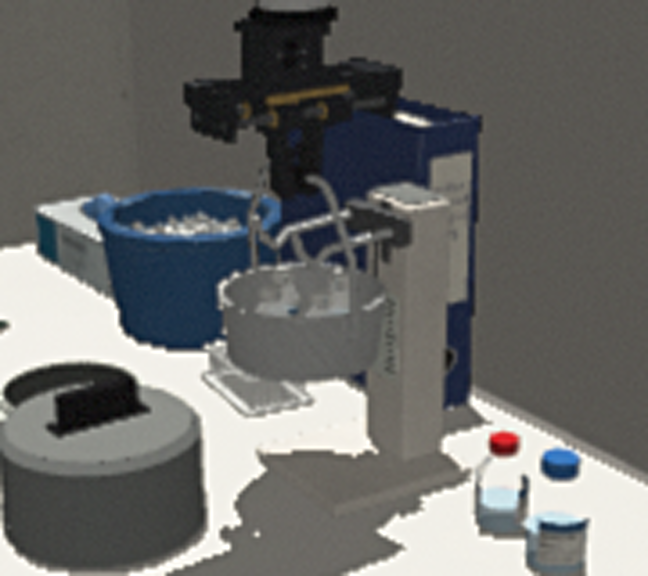

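The bail loop surrounds the prongs at (285,235) and (320,250), with the bar above the notches. I'll lower it gently.

Call:
{"op": "step_arm", "data": {
  "increments": [
    {"x": 0,"y": 0,"z": -0.004,"yaw": 0},
    {"x": 0,"y": 0,"z": -0.012,"yaw": 0},
    {"x": 0,"y": 0,"z": -0.021,"yaw": 0},
    {"x": 0,"y": 0,"z": -0.03,"yaw": 0},
    {"x": 0,"y": 0,"z": -0.039,"yaw": 0},
    {"x": 0,"y": 0,"z": -0.047,"yaw": 0},
    {"x": 0,"y": 0,"z": -0.053,"yaw": 0},
    {"x": 0,"y": 0,"z": -0.057,"yaw": 0},
    {"x": 0,"y": 0,"z": -0.059,"yaw": 0},
    {"x": 0,"y": 0,"z": -0.059,"yaw": 0}
  ]
}}

```text
t: 57.85
ee_pos: [0.572, -0.0056, 0.2348]
tcp_rot: [180.0, 0.0, 90.0]
force: [0.9, 1.0, -7.2]
finger_gap: 0.0117
finger_force: 49.9
```

Run:
```python
from h import *
a=arm.read_camera("side");W=cloud(a);tips(a,["bail_grip"])
m=(abs(W[...,1]+.005)<.045)&(W[...,0]>.6)&(W[...,0]<.76)&(W[...,2]>.1)&(W[...,2]<.22);print("column x",np.percentile(W[m][:,0],[2,50,98]))
m=(abs(W[...,1]+.005)<.045)&(W[...,0]>.64)&(W[...,0]<.672)&(W[...,2]>.2)&(W[...,2]<.29);print("carriage z",np.percentile(W[m][:,2],[2,50,99]),m.sum())
print(arm.observe()["ee_pos"],arm.observe()["force"])
```

```text
bail_grip 0.72 [ 0.5732 -0.0072  0.2544]
column x [0.60835996 0.67296704 0.71579029]
carriage z [0.2033627  0.25258321 0.27067622] 218
[ 0.57217543 -0.00562276  0.23496105] [ 0.05641882  0.51974495 -8.26494403]
```

Call:
{"op": "step_arm", "data": {
  "increments": [
    {"x": 0,"y": 0,"z": -0.003,"yaw": 0},
    {"x": 0,"y": 0,"z": -0.006,"yaw": 0},
    {"x": 0,"y": 0,"z": -0.009,"yaw": 0},
    {"x": 0,"y": 0,"z": -0.012,"yaw": 0},
    {"x": 0,"y": 0,"z": -0.015,"yaw": 0},
    {"x": 0,"y": 0,"z": -0.018,"yaw": 0},
    {"x": 0,"y": 0,"z": -0.02,"yaw": 0},
    {"x": 0,"y": 0,"z": -0.022,"yaw": 0},
    {"x": 0,"y": 0,"z": -0.022,"yaw": 0},
    {"x": 0,"y": 0,"z": -0.022,"yaw": 0}
  ]
}}

```text
t: 59.2
ee_pos: [0.5722, -0.0056, 0.2129]
tcp_rot: [180.0, -0.0, 90.0]
force: [-1.3, -0.6, -2.0]
finger_gap: 0.012
finger_force: 49.4
```

Call:
{"op": "step_arm", "data": {
  "increments": [
    {"x": 0,"y": 0,"z": -0.001,"yaw": 0},
    {"x": 0,"y": 0,"z": -0.002,"yaw": 0},
    {"x": 0,"y": 0,"z": -0.003,"yaw": 0},
    {"x": 0,"y": 0,"z": -0.004,"yaw": 0},
    {"x": 0,"y": 0,"z": -0.005,"yaw": 0},
    {"x": 0,"y": 0,"z": -0.005,"yaw": 0},
    {"x": 0,"y": 0,"z": -0.005,"yaw": 0},
    {"x": 0,"y": 0,"z": -0.005,"yaw": 0},
    {"x": 0,"y": 0,"z": -0.005,"yaw": 0},
    {"x": 0,"y": 0,"z": -0.005,"yaw": 0}
  ],
  "squeeze": 5
}}

```text
t: 60.45
ee_pos: [0.5721, -0.0056, 0.2078]
tcp_rot: [180.0, -0.0, 90.0]
force: [0.7, 1.2, 0.3]
finger_gap: 0.0129
finger_force: 4.9
```

Run:
```python
from h import *
a=arm.read_camera("side");tips(a,["bail_grip","pail"])
cv2.imwrite("pics/s7.png",cv2.resize(cv2.cvtColor(a["frame"],cv2.COLOR_RGB2BGR)[150:290,260:380],None,fx=4.2,fy=4.2,interpolation=2))
print(arm.observe()["ee_pos"],arm.observe()["force"],arm.observe()["finger_gap"])
```

```text
bail_grip 0.67 [ 0.5724 -0.0036  0.224 ]
pail 0.81 [ 0.582  -0.0039  0.0568]
[ 0.57212679 -0.00556431  0.20777014] [0.33114078 1.80421783 0.13994921] 0.013454833493341306
```

View pics/s7.png

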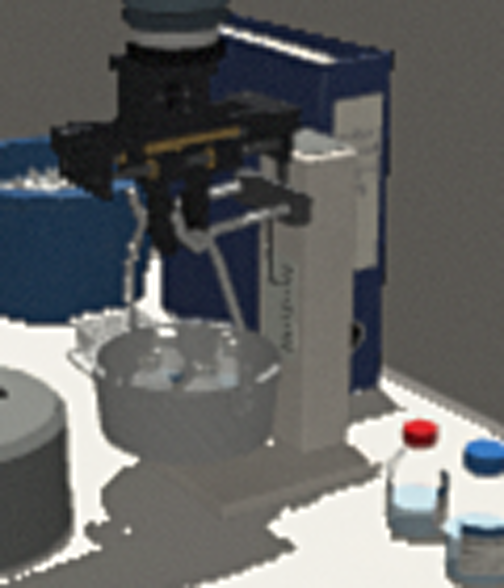

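The bar sits in the notches at (200,235) and the load is on the hook. Release and rise straight up.

Call:
{"op": "step_arm", "data": {
  "increments": [
    {"x": 0,"y": 0,"z": 0,"yaw": 0},
    {"x": 0,"y": 0,"z": 0,"yaw": 0},
    {"x": 0,"y": 0,"z": 0,"yaw": 0},
    {"x": 0,"y": 0,"z": 0,"yaw": 0},
    {"x": 0,"y": 0,"z": 0.005,"yaw": 0},
    {"x": 0,"y": 0,"z": 0.015,"yaw": 0},
    {"x": 0,"y": 0,"z": 0.03,"yaw": 0},
    {"x": 0,"y": 0,"z": 0.05,"yaw": 0},
    {"x": 0,"y": 0,"z": 0.08,"yaw": 0},
    {"x": 0,"y": 0,"z": 0.11,"yaw": 0}
  ],
  "hand": -0.1
}}

```text
t: 61.85
ee_pos: [0.5721, -0.0057, 0.3198]
tcp_rot: [179.9, -0.0, 90.0]
force: [0.2, -0.1, -0.5]
finger_gap: 0.0397
finger_force: 0.0
```

Call:
{"op": "step_arm", "data": {
  "increments": [
    {"x": -0.02,"y": 0,"z": 0.03,"yaw": 0},
    {"x": -0.05,"y": 0.02,"z": 0.05,"yaw": 0},
    {"x": -0.09,"y": 0.05,"z": 0.05,"yaw": 0},
    {"x": -0.12,"y": 0.09,"z": 0.05,"yaw": 0},
    {"x": -0.14,"y": 0.13,"z": 0.05,"yaw": 0},
    {"x": -0.14,"y": 0.16,"z": 0.05,"yaw": 0},
    {"x": -0.14,"y": 0.16,"z": 0.05,"yaw": 0},
    {"x": -0.14,"y": 0.16,"z": 0.05,"yaw": 0},
    {"x": -0.14,"y": 0.16,"z": 0.05,"yaw": 0},
    {"x": -0.14,"y": 0.16,"z": 0.05,"yaw": 0}
  ]
}}

```text
t: 63.1
ee_pos: [0.4322, 0.1536, 0.3678]
tcp_rot: [180.0, 0.0, 89.9]
force: [0.1, 0.5, -0.3]
finger_gap: 0.0394
finger_force: 0.0
```

Run:
```python
from h import *
a=arm.read_camera("side");tips(a,["bail_grip","pail","cover"])
cv2.imwrite("pics/s8.png",cv2.resize(cv2.cvtColor(a["frame"],cv2.COLOR_RGB2BGR)[130:310,180:400],None,fx=3,fy=3,interpolation=2))
```

```text
bail_grip 0.59 [ 0.5747 -0.0074  0.2262]
pail 0.77 [ 0.5747 -0.0029  0.0553]
pail 0.54 [ 0.6822 -0.239  -0.0047]
cover 0.81 [0.39   0.0523 0.0014]
cover 0.42 [ 0.4706 -0.4703 -0.0022]
```

View pics/s8.png

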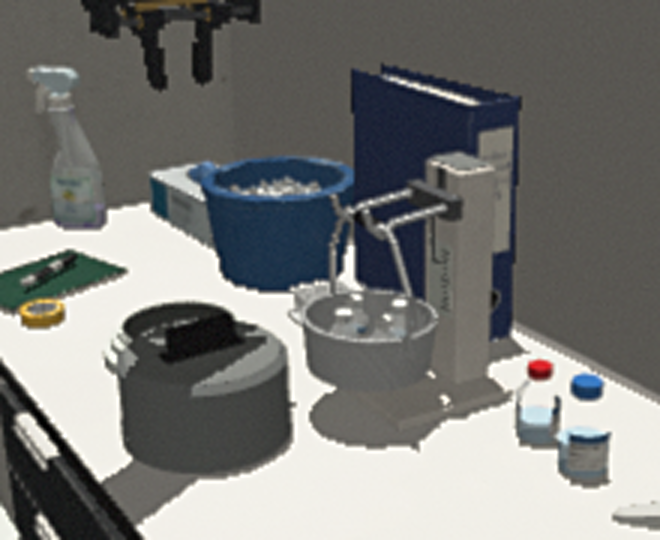

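The pail hangs on both prongs (360,225) with the bottles inside, clear of the cover. I'll wait briefly for it to settle, then hand in.

Call:
{"op": "step_arm", "data": {
  "increments": [
    {"x": 0,"y": 0,"z": 0,"yaw": 0},
    {"x": 0,"y": 0,"z": 0,"yaw": 0},
    {"x": 0,"y": 0,"z": 0,"yaw": 0},
    {"x": 0,"y": 0,"z": 0,"yaw": 0},
    {"x": 0,"y": 0,"z": 0,"yaw": 0},
    {"x": 0,"y": 0,"z": 0,"yaw": 0},
    {"x": 0,"y": 0,"z": 0,"yaw": 0},
    {"x": 0,"y": 0,"z": 0,"yaw": 0},
    {"x": 0,"y": 0,"z": 0,"yaw": 0},
    {"x": 0,"y": 0,"z": 0,"yaw": 0}
  ]
}}

```text
t: 64.55
ee_pos: [0.432, 0.1544, 0.3677]
tcp_rot: [-180.0, 0.0, 90.0]
force: [0.2, 0.2, -0.6]
finger_gap: 0.0392
finger_force: 0.0
```

Call:
{"op": "step_arm", "data": {
  "increments": [
    {"x": 0,"y": 0,"z": 0,"yaw": 0},
    {"x": 0,"y": 0,"z": 0,"yaw": 0},
    {"x": 0,"y": 0,"z": 0,"yaw": 0},
    {"x": 0,"y": 0,"z": 0,"yaw": 0},
    {"x": 0,"y": 0,"z": 0,"yaw": 0},
    {"x": 0,"y": 0,"z": 0,"yaw": 0},
    {"x": 0,"y": 0,"z": 0,"yaw": 0},
    {"x": 0,"y": 0,"z": 0,"yaw": 0},
    {"x": 0,"y": 0,"z": 0,"yaw": 0},
    {"x": 0,"y": 0,"z": 0,"yaw": 0}
  ]
}}

```text
t: 65.8
ee_pos: [0.432, 0.1544, 0.3677]
tcp_rot: [180.0, -0.0, 90.0]
force: [-0.1, -0.1, 0.7]
finger_gap: 0.0395
finger_force: 0.0
```

Call:
{"op": "step_arm", "data": {
  "increments": [
    {"x": 0,"y": 0,"z": 0,"yaw": 0},
    {"x": 0,"y": 0,"z": 0,"yaw": 0},
    {"x": 0,"y": 0,"z": 0,"yaw": 0},
    {"x": 0,"y": 0,"z": 0,"yaw": 0},
    {"x": 0,"y": 0,"z": 0,"yaw": 0},
    {"x": 0,"y": 0,"z": 0,"yaw": 0},
    {"x": 0,"y": 0,"z": 0,"yaw": 0},
    {"x": 0,"y": 0,"z": 0,"yaw": 0},
    {"x": 0,"y": 0,"z": 0,"yaw": 0},
    {"x": 0,"y": 0,"z": 0,"yaw": 0}
  ]
}}

```text
t: 67.05
ee_pos: [0.432, 0.1544, 0.3677]
tcp_rot: [-180.0, 0.0, 90.0]
force: [-0.6, 0.1, -0.3]
finger_gap: 0.0396
finger_force: 0.0
```

Run:
```python
from h import *
p=[arm.read_camera("side") for _ in range(3)]
print([np.abs(p[i]["frame"][220:270,270:335].astype(int)-p[0]["frame"][220:270,270:335]).mean().round(2) for i in(1,2)]);tips(p[2],["pail"])
print(arm.job_done())
```

```text
[np.float64(1.3), np.float64(1.29)]
pail 0.73 [ 0.6835 -0.2438 -0.0051]
pail 0.71 [ 0.5736 -0.0013  0.055 ]
the job is handed in; nothing more can be done
None
```

Job handed in at about 67 s: the pail hangs by its bail on the balance hook, free and with all four bottles in it, and the cover stands right way up on the bench beside the pot; no verdict was returned.

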